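# Box up the governor's spare pilot valve spools

### The arm

A 6-joint arm with a two-finger parallel gripper is mounted at the origin on the work surface. World frame = base frame: x ahead of the robot, y to its left, z up, the work surface at z = 0. Lengths are in m, angles in degrees, forces in N, time in s.
With the tool pointing down it reaches from about 0.275 to 0.85 m from the base axis. Payload 5.2 kg.
Tool frame: the origin (TCP) lies at the very end of the fingers, on their centre line; the grasp point (between the pads) lies 19 mm behind it; z points along the fingers, y is the line along which they close (so a half turn about z gives the same grasp; the last joint's range is limited). The gripper opens to 85 mm and grips with 20 to 120 N. Pads are 22 mm wide; open, the fingers measure 114 mm over their backs; the gripper's body (76 mm by 85 mm) begins 54 mm behind the grasp point. The pads swing forward as they close: fully open they stand 13 mm farther back than shut.
Start: joints at [-87.021, 14.817, 87.949, -0, 77.235, -11.62], TCP at [0.139, -0.532, 0.195] pointing down, gripper open.
Joint ranges: [-179.93, 179.93], [-52.35, 119.4], [10.71, 147.94], [-69.91, 249.91], [12.55, 155.21], [-178.61, 178.61]. Speed limits (degrees/s): [147.25, 147.25, 180, 180, 180, 180].

### API

Orientations are given as [roll, pitch, yaw] about the fixed x, y, z axes, in that order (R = Rz(yaw) Ry(pitch) Rx(roll)).
In Python, from rig import * gives the robot as it stands. The module is installed in compiled form; this text tells all that it offers.
- The arm moves only by the shell command python3 -m crank 'ROWS' [FORCE]. ROWS is a JSON object of lists of equal length, an entry for each row: "dp": the shift along the world's x, y, z each as a share of 30 mm, from -1 to 1, a list of three; "turn": the turn, a rotation vector about the world's x, y, z each as a share of 6 degrees, from -1 to 1, a list of three; "gripper": the opening, from 0 (shut) to 1 (fully open). A call has 1 to 10 rows; each row shifts and turns the commanded pose from where the row before left it; what a row does not reach is not made up. A row lasts 1/10 s, in which the tool goes at most 50 mm and 8.59 degrees, less where a joint would pass 70% of its speed; a pose out of reach is approached as far as the arm can. A call with a number of a shift or a turn outside -1 to 1 is refused whole. A call with a gripper value outside its range is refused whole. The fingers move at their own pace and stop on an object; FORCE is the grip in N (left out, the last holds). Time passes only in rows, so rows that do not move let the fingers close. It gives the time, the measured TCP pose, the force, the opening and the grip force at its end, in the units of the state.
- state(): the state, without advancing time (a new reading comes with each control period).
- get_image(name): name is "scene" or "top" or "wrist"; returns the picture (420x560x3 uint8, red, green, blue); there is no depth.
- camera_model(name): a dict with "vfov" (degrees; the focal length in pixels is half the picture's height over the tangent of half this angle, whatever the lens; pixels are square), "cx", "cy" (the principal point, pixels), "camera_from_world" (4x4, takes a point from world to camera coordinates); the wrist camera has in their place "tool_from_camera" (4x4, takes a point from camera to tool coordinates, whose origin is the TCP and whose axes are the flange's). Camera axes: x right, y down, z forward; pixel columns grow to the right and rows downward; lengths in m; the calibration is good to about 2 mm. A picture is of the moment at which its call begins: read the wrist's pose just before it. camera_model takes no time and is no camera call.
- close_job(): hands the job in; it is judged then, once.
Trained networks look in the newest picture that a camera, given by its name, has taken for a name from the list of things; names that differ only in an ending like _2 or _b are one class to them, and where a whole thing is asked for, a point or a joint stands for the part that bears it (a point fixed in the world has none). Each returns a list of dicts, best first, with "p" (0 to 1); they miss things now and then, are a little off and sometimes report something else, mostly with a low value. They report only what shows in the picture. A call takes as long as a camera call. They do not tell look-alikes from the thing itself.
- masks_of(target, camera): "pixels" (420x560 bool, what is visible of it) and "rect" ([centre column, centre row, width, height] in pixels, round what is visible of it).
- place_of(target, camera): "at" ([column, row] in pixels: a listed point, or the origin of a listed thing).
The state is a dict: "clock": time; "q": joint angles; "dq": joint speeds; "joint_torque": joint torques, N m; "eef_pos": TCP position; "ee_rot": TCP orientation; "force": force on the tool from outside, world axes, zero at the start; "moment": the same for the moment, N m; "width": opening from 0.0 (shut) to 1.0 (fully open); "grasp_force": force on a finger pad.
Only numpy, scipy, OpenCV 4.12 (cv2) and the standard library are available. Lean on these libraries where they do the work, as an engineer would, in place of code of your own. Each camera call takes 0.05 s, during which the arm holds its last target. There are 200 camera calls.

### The job

Put the spare pilot valve spools away: stand every spool lying on the ledge upright, square head up, one to a pocket in the divided storage box, then set the hood-shaped cover on the box's rim and press it down on the rubber seal until it is fully home and level. Leave the lamp, its switch and the other parts on the ledge alone.

Things in the scene. Friction and masses are not known exactly. Their poses are not given: they have to be found in the camera images.
- box: Fixed grey steel box without its cover, 182 mm (x) by 130 mm (y). Origin: centre of its underside, z up, x along its length. A white insert leaves 6 open pockets 34 mm square at 52 mm spacing, 3 along x, 2 along y, floor 6 mm up. The insert and a thin steel lip round it (158 x 106 mm over its outside) reach up to 96 mm; standing spools reach 146 mm.
- seal_top (a point): Centre of the top face of the box's black rubber seal frame, 12 mm wide, on the shoulder all round outside the lip. The top is 87 mm above the box's underside; it slides down to 82 mm when pressed with about 10 N in all (the cover's weight, 2.5 to 4.1 N, counts but is not enough) and stays down.
- pocket0 (a point): Centre of the floor of one pocket of the box (34 x 34 mm, 90 mm deep).
- pocket1 (a point): Centre of the floor of one pocket of the box (34 x 34 mm, 90 mm deep).
- pocket2 (a point): Centre of the floor of one pocket of the box (34 x 34 mm, 90 mm deep).
- pocket3 (a point): Centre of the floor of one pocket of the box (34 x 34 mm, 90 mm deep).
- pocket4 (a point): Centre of the floor of one pocket of the box (34 x 34 mm, 90 mm deep).
- pocket5 (a point): Centre of the floor of one pocket of the box (34 x 34 mm, 90 mm deep).
- cover: Loose grey steel hood, open below, 174 mm (x) by 122 mm (y), 82 mm high, inside 166 x 114 x 78 mm. Origin: centre of its lower rim; z up. It goes over the box's lip (4 mm play each side), lengthwise along the box either way round, rim on the seal: origin 87 mm above the box's origin when only resting, 82 mm when home. Starts the right way up on the ledge.
- cover_bar (a point): Middle of the cover's bow handle: a level round bar 14 mm thick along the cover's x, on two posts 90 mm apart, 117 mm above the cover's rim, with 32 mm free below the bar.
- spool0: Steel pilot valve spool, 140 mm, 0.17 to 0.29 kg; may be absent. Origin on its axis at mid-length, +x along the axis to the head. Square head 21 x 21 x 36 mm (x 34 to 70 mm), stem 14 mm, land 21 mm in diameter (x -9 to 13 mm), stem, end land 21 mm in diameter with a small foot (x -70 to -44 mm). Starts lying on the ledge, axis level 10.5 mm up, head roughly to the robot's right (-y).
- spool1: Steel pilot valve spool, 140 mm, 0.17 to 0.29 kg; may be absent. Origin on its axis at mid-length, +x along the axis to the head. Square head 21 x 21 x 36 mm (x 34 to 70 mm), stem 14 mm, land 21 mm in diameter (x -9 to 13 mm), stem, end land 21 mm in diameter with a small foot (x -70 to -44 mm). Starts lying on the ledge, axis level 10.5 mm up, head roughly to the robot's right (-y).
- spool2: Steel pilot valve spool, 140 mm, 0.17 to 0.29 kg; may be absent. Origin on its axis at mid-length, +x along the axis to the head. Square head 21 x 21 x 36 mm (x 34 to 70 mm), stem 14 mm, land 21 mm in diameter (x -9 to 13 mm), stem, end land 21 mm in diameter with a small foot (x -70 to -44 mm). Starts lying on the ledge, axis level 10.5 mm up, head roughly to the robot's right (-y).
- spool3: Steel pilot valve spool, 140 mm, 0.17 to 0.29 kg; may be absent. Origin on its axis at mid-length, +x along the axis to the head. Square head 21 x 21 x 36 mm (x 34 to 70 mm), stem 14 mm, land 21 mm in diameter (x -9 to 13 mm), stem, end land 21 mm in diameter with a small foot (x -70 to -44 mm). Starts lying on the ledge, axis level 10.5 mm up, head roughly to the robot's right (-y).
- spool4: Steel pilot valve spool, 140 mm, 0.17 to 0.29 kg; may be absent. Origin on its axis at mid-length, +x along the axis to the head. Square head 21 x 21 x 36 mm (x 34 to 70 mm), stem 14 mm, land 21 mm in diameter (x -9 to 13 mm), stem, end land 21 mm in diameter with a small foot (x -70 to -44 mm). Starts lying on the ledge, axis level 10.5 mm up, head roughly to the robot's right (-y).
- lamp: Fixed inspection lamp, black base 100 x 85 x 45 mm, a hooded lamp head on a short neck, 120 mm tall in all; leave alone.
- switch_tip (a point): Tip of the chunky black toggle switch on the lamp base, 79 mm up; leave as it is.
- acc_valve: Loose copper accumulator valve, 44 mm across, 87 mm tall; leave alone.
- fitting0: Loose blue hydraulic fitting, 42 mm hexagon, 48 mm tall; leave alone.
- fitting1: Loose blue hydraulic fitting, 42 mm hexagon, 48 mm tall; leave alone.
- restrictor: Loose bronze restrictor block, 70 x 48 x 34 mm; leave alone.
- gauge: Loose pressure gauge lying face up, 84 mm across, 26 mm high; leave alone.
- wrench: Loose wrench, 170 mm, lying on the ledge; leave alone.
Things that resemble listed ones, but are neither listed nor needed, are in the scene too. What is shaped like the spool3 but brown or green is not meant.

How it is judged:
By the outcome, as a careful person would: the job done as asked, in the order asked, and still so for the second after the job is handed in, with the robot touching nothing.
Of spool0, spool1, spool2, spool3, spool4 only 3 to 5 are there at a start; the rules pass over those that are not, and their reading is None.
At some moment in a run one of spool0, spool1, spool2, spool3, spool4, cover may be knocked a few centimetres aside while the robot is not near it.
Once in a run the grip may slacken for a moment while it holds something.
It also fails if it takes over 210 s, if anything falls off the work surface, if the arm or the gripper's body presses on something with over 40 N, if the wrist force passes 120 N, or if a joint passes its speed limit or range.

## Working session

There is one attempt and no reset: what is moved stays moved. The work goes in short steps, Python scripts to look and compute and a shell command to move; the robot and the scene stay as the last step left them, time stands still between calls to the robot, and variables do not carry over. Pictures are saved under pics/ and viewed, at most 14 in all, crops included, and the job is handed in when it is done.

```bash
mkdir -p pics; cat > h.py <<'E'
from rig import *
import numpy as np, cv2
def save(cam,fn):
    im=get_image(cam); cv2.imwrite('pics/'+fn,im[:,:,::-1]); return im
def f_of(m): return 210/np.tan(np.radians(m['vfov']/2))
def ray(cam,px,st=None):
    m=camera_model(cam); f=f_of(m)
    d=np.array([(px[0]-m['cx'])/f,(px[1]-m['cy'])/f,1.])
    if 'camera_from_world' in m: T=np.linalg.inv(np.array(m['camera_from_world']))
    else:
        from scipy.spatial.transform import Rotation as R
        st=st or state(); W=np.eye(4); W[:3,:3]=R.from_euler('xyz',st['ee_rot'],degrees=True).as_matrix(); W[:3,3]=st['eef_pos']
        T=W@np.array(m['tool_from_camera'])
    return T[:3,3],T[:3,:3]@d
def atz(cam,px,z,st=None):
    o,d=ray(cam,px,st); return o+d*(z-o[2])/d[2]
def tri(r1,r2):
    (a,u),(b,v)=r1,r2
    A=np.stack([u,-v],1); s=np.linalg.lstsq(A,b-a,rcond=None)[0]
    p,q=a+u*s[0],b+v*s[1]; return (p+q)/2,np.linalg.norm(p-q)
E
python3 - <<'E'
from h import *
np.set_printoptions(precision=4,suppress=True)
for c in('scene','top'):
    save(c,c+'0.png'); m=camera_model(c); print(c,m['vfov'],m['cx'],m['cy'],np.linalg.inv(np.array(m['camera_from_world'])))
print(camera_model('wrist')); print(state())
for c in('scene','top'):
  for t in ('box','seal_top','pocket0','cover','cover_bar','spool0'):
    for r in place_of(t,c): print(c,t,r['p'],r['at'])
E
```

```text
scene 56.62325205996017 274.5670616269734 208.17723202321804 [[-0.1475  0.826  -0.544   1.1116]
 [ 0.9889  0.1316 -0.0684  0.0921]
 [ 0.0151 -0.5481 -0.8363  0.992 ]
 [ 0.      0.      0.      1.    ]]
top 56.90533301249452 282.55353756242636 210.66150821103673 [[-0.0174 -0.9959  0.089   0.4227]
 [-0.9998  0.017  -0.0054  0.0373]
 [ 0.0039 -0.0891 -0.996   1.4713]
 [ 0.      0.      0.      1.    ]]
{'vfov': 63.923077411874104, 'cx': 283.69073561920766, 'cy': 211.93253421489126, 'tool_from_camera': array([[ 0.0001, -0.9505, -0.3107,  0.0795],
       [ 1.    ,  0.0001,  0.0001, -0.0001],
       [-0.0001, -0.3107,  0.9505, -0.1782],
       [ 0.    ,  0.    ,  0.    ,  1.    ]])}
{'clock': 0.1, 'q': array([-87.0195,  14.853 ,  88.0043,   0.0004,  77.2347, -11.6215]), 'dq': array([ 0.0257, -0.1252, -0.0609, -0.0381, -0.0037, -0.0294]), 'joint_torque': array([  0.0033, -44.697 , -29.1247,  -0.0002,   0.0062,   0.    ]), 'eef_pos': array([ 0.1386, -0.5317,  0.1941]), 'ee_rot': array([-179.91 ,   -0.019,   14.602]), 'force': array([-0.0749, -0.0342, -0.8324]), 'moment': array([ 0.0216, -0.0
[... 393 characters left out ...]
]
scene cover_bar 0.63 [301.1, 231.9]
scene spool0 0.76 [280.0, 176.0]
scene spool0 0.75 [206.5, 250.7]
scene spool0 0.65 [163.4, 184.0]
scene spool0 0.6 [224.3, 216.3]
scene spool0 0.51 [232.4, 187.3]
scene spool0 0.47 [217.6, 154.3]
top box 0.72 [207.9, 224.4]
top pocket0 0.95 [202.9, 240.8]
top pocket0 0.95 [210.2, 211.5]
top pocket0 0.81 [197.8, 214.0]
top pocket0 0.73 [211.9, 225.5]
top pocket0 0.7 [212.5, 239.4]
top pocket0 0.6 [198.5, 226.7]
top cover 0.66 [383.9, 171.8]
top cover 0.6 [263.4, 198.3]
top cover_bar 0.81 [267.5, 194.3]
top spool0 0.72 [322.7, 215.6]
top spool0 0.65 [345.6, 283.5]
top spool0 0.64 [328.9, 189.7]
top spool0 0.54 [322.7, 247.6]
top spool0 0.47 [287.9, 263.6]
```

View pics/scene0.png

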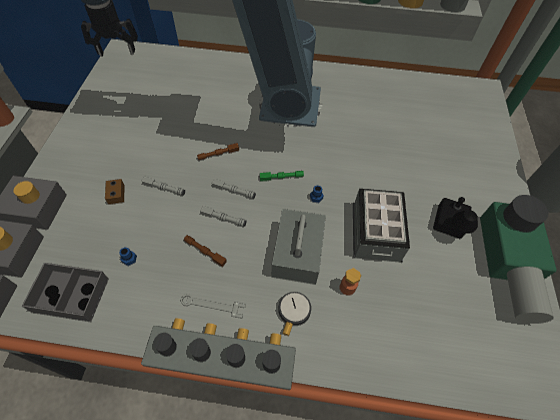

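View pics/top0.png

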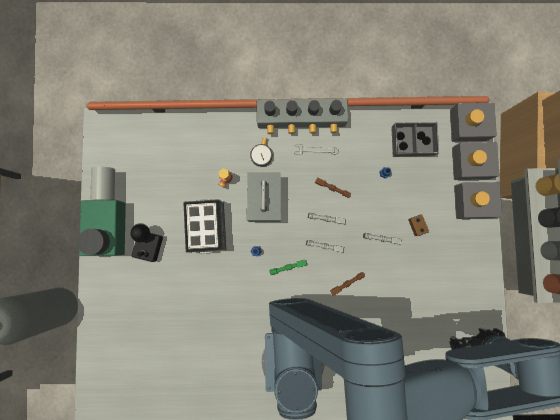

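The pictures show three steel spools (scene (164,186), (233,189), (223,216); top (382,238), (325,246), (327,218)); brown and green ones are decoys. Cover at top (264,197), box at (204,226), the bar along x.

```bash
python3 - <<'E'
from h import *
np.set_printoptions(precision=4,suppress=True)
for n,a,b in [('A',(164,186),(382.5,238.5)),('B',(233,189),(325,246)),('C',(223,216),(327,218)),('boxrim',(382,224),(203.5,225.5)),('bar',(301,232),(264.5,194.5))]:
    print(n,*tri(ray('scene',a),ray('top',b)))
for n,a,b in [('A',(364,234.5),(402,242.5)),('B',(306,242.5),(344,249.5)),('C',(308,214),(346,222))]:
    p,q=atz('top',a,.0105),atz('top',b,.0105); print(n,'tail',p,'head',q,np.linalg.norm(p-q))
P=[(202.9,240.8),(210.2,211.5),(197.8,214.0),(211.9,225.5),(212.5,239.4),(198.5,226.7)]
for p in P: print('pk',atz('top',p,.006))
for p in [(366.1,215.8),(389.8,216.6),(368.4,250.8),(386,246)]: print('pk sc',atz('scene',p,.006))
for p in [(418,225),(256,251),(385,173),(225,177)]: print('other',atz('top',p,.03))
E
```

```text
A [ 0.4413 -0.3449  0.0039] 0.0035865621454932283
B [ 0.4172 -0.1283  0.0023] 0.0006056465150365502
C [ 0.5225 -0.1372  0.007 ] 0.0026082483857266113
boxrim [0.5005 0.3229 0.0446] 0.0028605298961294325
bar [0.6023 0.0958 0.1131] 0.006177745536992638
A tail [ 0.4579 -0.2758  0.0105] head [ 0.4253 -0.4177  0.0105] 0.14561417368823368
B tail [ 0.4316 -0.0566  0.0105] head [ 0.403  -0.1986  0.0105] 0.1448967062102142
C tail [ 0.5389 -0.0666  0.0105] head [ 0.5062 -0.2095  0.0105] 0.14654517664407032
pk [0.4448 0.3314 0.006 ]
pk [0.5551 0.3038 0.006 ]
pk [0.5464 0.3508 0.006 ]
pk [0.5019 0.2974 0.006 ]
pk [0.4494 0.2952 0.006 ]
pk [0.4982 0.348  0.006 ]
pk sc [0.454  0.2866 0.006 ]
pk sc [0.4456 0.3571 0.006 ]
pk sc [0.5711 0.2954 0.006 ]
pk sc [0.5478 0.345  0.006 ]
other [ 0.4892 -0.4743  0.03  ]
other [0.4034 0.1303 0.03  ]
other [ 0.6874 -0.3592  0.03  ]
other [0.6823 0.2437 0.03  ]
```

```bash
python3 -m crank '{"dp":[[1,0.9,0.6],[1,0.9,0.6],[1,0.9,0.6],[1,0.9,0.6],[1,0.9,0.6],[0,0.9,0.6],[0,0,0]],"turn":[[0,0,-1],[0,0,-1],[0,0,0],[0,0,0],[0,0,0],[0,0,0],[0,0,0]],"gripper":[1,1,1,1,1,1,1]}'; python3 -c "
from h import *
s=state();print(s['q'],s['eef_pos'],s['ee_rot']);save('wrist','w1.png')"
```

```text
clock: 1.4
eef_pos: [0.2902, -0.3684, 0.306]
ee_rot: [179.8, -0.1, 2.8]
force: [-0.5, -0.0, 0.2]
width: 1.002
grasp_force: 0.0
[-6.54707867e+01  2.96560960e+00  8.68362260e+01  3.47698403e-02
  8.99245261e+01  2.17170104e+01] [ 0.2901697  -0.36840196  0.30596223] [ 1.79758649e+02 -1.33553835e-01  2.81252147e+00]
```

```bash
python3 -m crank '{"dp":[[0.5,0.3,-0.1],[0.5,0.3,-0.1],[0.5,0.3,-0.1],[0.5,0.3,-0.1],[0.5,0.3,-0.1],[0.5,0.3,-0.1],[0.5,0.3,-0.1],[0.5,0.3,-0.1],[0.5,0.3,-0.1]],"turn":[[0,0,-1],[0,0,-1],[0,0,-1],[0,0,-1],[0,0,-1],[0,0,-1],[0,0,-1],[0,0,-1],[0,0,-1]],"gripper":[0.6,0.6,0.6,0.6,0.6,0.6,0.6,0.6,0.6]}' >/dev/null
python3 -m crank '{"dp":[[0,0,-0.1],[0,0,-0.1],[0,0,-0.1],[0,0,0],[0,0,0],[0,0,0],[0,0,0],[0,0,0],[0,0,0],[0,0,0]],"turn":[[0,0,-1],[0,0,-1],[0,0,-1],[0,0,-1],[0,0,-1],[0,0,-1],[0,0,-1],[0,0,-1],[0,0,-0.7],[0,0,0]],"gripper":[0.6,0.6,0.6,0.6,0.6,0.6,0.6,0.6,0.6,0.6]}'; cat > look.py <<'E'
import sys
from h import *
np.set_printoptions(precision=4,suppress=True)
s=state();print(s['q'],s['eef_pos'],s['ee_rot']);im=save('wrist',sys.argv[1])
def spools(cam='wrist'):
    s=state(); im=get_image(cam).astype(int)
    for r in masks_of('spool0',cam):
        m=r['pixels']; 
        if m.sum()<50: continue
        col=np.median(im[m],0); sat=(col.max()-col.min())/max(col.max(),1)
        ys,xs=np.nonzero(m); (c,(w,h),a)=cv2.minAreaRect(np.stack([xs,ys],1).astype(np.float32))
        bp=cv2.boxPoints((c,(w,h),a)); 
        if np.linalg.norm(bp[0]-bp[1])<np.linalg.norm(bp[1]-bp[2]): e=((bp[0]+bp[1])/2,(bp[2]+bp[3])/2)
        else: e=((bp[1]+bp[2])/2,(bp[0]+bp[3])/2)
        P=[atz(cam,x,.0105,s)[:2] for x in e]
        if P[0][1]<P[1][1]: P=P[::-1]
        d=P[1]-P[0]
        print('spool p%.2f sat%.2f len%.3f head'%(r['p'],sat,np.linalg.norm(d)),P[1],'mid',(P[0]+P[1])/2,'az%.1f'%np.degrees(np.arctan2(d[1],d[0])),'px',e[0].round(),e[1].round())
if __name__=='__main__' and len(sys.argv)>2: spools()
E
python3 look.py w2.png 1
```

```text
clock: 3.35
eef_pos: [0.4232, -0.2901, 0.2656]
ee_rot: [179.9, 0.0, -103.7]
force: [0.4, -0.7, 0.6]
width: 0.6
grasp_force: 0.0
[-46.8973   8.7971  85.7086  -0.0147  85.5815 146.8164] [ 0.4232 -0.2901  0.2656] [ 179.919     0.0354 -103.7126]
spool p0.93 sat0.10 len0.148 head [ 0.406  -0.1979] mid [ 0.4198 -0.1253] az-100.7 px [311. 228.] [314. 319.]
spool p0.93 sat0.70 len0.147 head [ 0.6101 -0.229 ] mid [ 0.642  -0.1627] az-115.7 px [163. 240.] [154. 327.]
spool p0.89 sat0.68 len0.149 head [ 0.3159 -0.2729] mid [ 0.2801 -0.2078] az-61.2 px [367. 160.] [433. 238.]
spool p0.76 sat0.10 len0.143 head [ 0.4324 -0.4143] mid [ 0.4466 -0.3443] az-101.5 px [251.  67.] [258. 184.]
spool p0.67 sat0.10 len0.148 head [ 0.5118 -0.2085] mid [ 0.5242 -0.1358] az-99.6 px [235. 238.] [246. 327.]
```

View pics/w2.png

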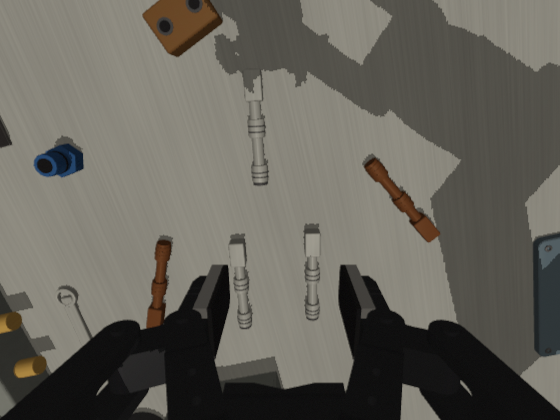

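The wrist view shows A (251–260,67–184), B (312,228–319) and C (240,238–327) in steel, heads up-image; restrictor at (180,20). Going for A first, with the tool tilted 20° toward the head.

```bash
python3 -m crank '{"dp":[[0.07,-0.58,-0.9],[0.07,-0.58,-0.9],[0.07,-0.58,-0.9],[0.07,-0.58,-0.9],[0.07,-0.58,-0.9],[0.07,-0.58,-0.9],[0,0,0],[0,0,0]],"turn":[[0,0,0.37],[0.82,-0.17,0],[0.82,-0.17,0],[0.82,-0.17,0],[0.82,-0.17,0],[0,0,0],[0,0,0],[0,0,0]],"gripper":[0.6,0.6,0.6,0.6,0.6,0.6,0.6,0.6]}'
python3 look.py w3.png 1
```

```text
clock: 4.3
eef_pos: [0.4359, -0.3933, 0.1043]
ee_rot: [-179.9, 20.2, -101.4]
force: [-0.2, 0.3, 0.4]
width: 0.599
grasp_force: 0.0
[-61.6923  31.4979  79.1402  12.8328  85.2603 126.8388] [ 0.4359 -0.3933  0.1043] [-179.9419   20.2064 -101.3784]
spool p0.93 sat0.10 len0.155 head [ 0.4317 -0.4182] mid [ 0.4443 -0.3419] az-99.4 px [283. 135.] [289. 273.]
spool p0.88 sat0.72 len0.171 head [ 0.3194 -0.2793] mid [ 0.2775 -0.2048] az-60.7 px [426. 245.] [491. 323.]
spool p0.76 sat0.11 len0.173 head [ 0.5086 -0.2194] mid [ 0.5261 -0.1349] az-101.7 px [252. 306.] [258. 378.]
spool p0.76 sat0.70 len0.043 head [ 0.5998 -0.2381] mid [ 0.616 -0.224] az-139.0 px [170. 305.] [154. 322.]
spool p0.71 sat0.06 len0.050 head [0.7801 0.0462] mid [0.7556 0.0509] az-10.8 px [167. 417.] [138. 417.]
spool p0.68 sat0.10 len0.166 head [ 0.4071 -0.2047] mid [ 0.422  -0.1231] az-100.3 px [342. 303.] [332. 374.]
spool p0.53 sat0.63 len0.087 head [0.3401 0.0154] mid [0.3306 0.0578] az-77.3 px [400. 386.] [411. 409.]
```

View pics/w3.png

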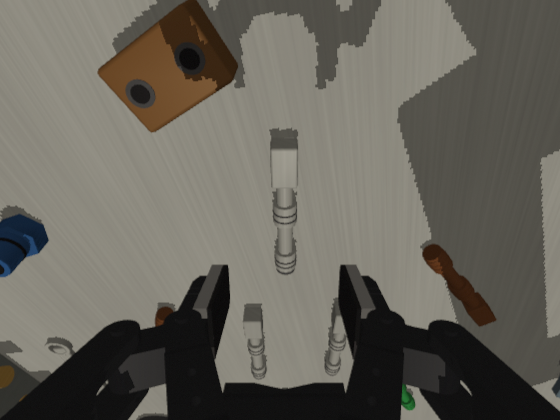

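```bash
python3 -m crank '{"dp":[[0,0,-0.8],[0,0,-0.8],[0,0,-0.7],[0,0,-0.5],[0,0,-0.3],[0,0,-0.17],[0,0,0]],"turn":[[0,0,0],[0,0,0],[0,0,0],[0,0,0],[0,0,0],[0,0,0],[0,0,0]],"gripper":[0.6,0.6,0.6,0.6,0.6,0.6,0.6]}'
python3 -m crank '{"dp":[[0,0,0],[0,0,0],[0,0,0],[0,0,0],[0,0,0],[0,0,0],[0,0,0]],"turn":[[0,0,0],[0,0,0],[0,0,0],[0,0,0],[0,0,0],[0,0,0],[0,0,0]],"gripper":[0.1,0.1,0.1,0.1,0.1,0.1,0.1]}' 70
```

```text
clock: 5.15
eef_pos: [0.4364, -0.3936, 0.0069]
ee_rot: [-179.9, 20.1, -101.3]
force: [0.8, 0.7, 0.2]
width: 0.601
grasp_force: 0.0
clock: 5.85
eef_pos: [0.4362, -0.3936, 0.0067]
ee_rot: [-179.9, 20.1, -101.4]
force: [1.5, -0.4, -0.0]
width: 0.104
grasp_force: 0.0
```

```bash
python3 look.py w4.png 1
```

```text
[-61.6681  37.3206  84.0487  13.2515  74.6838 124.3934] [ 0.4362 -0.3936  0.0067] [-179.8836   20.1023 -101.3634]
spool p0.83 sat0.10 len0.167 head [ 0.4302 -0.421 ] mid [ 0.4466 -0.3393] az-101.4 px [284. 214.] [284. 372.]
spool p0.61 sat0.69 len0.182 head [ 0.3224 -0.2846] mid [ 0.2762 -0.2062] az-59.5 px [467. 336.] [545. 414.]
```

View pics/w4.png

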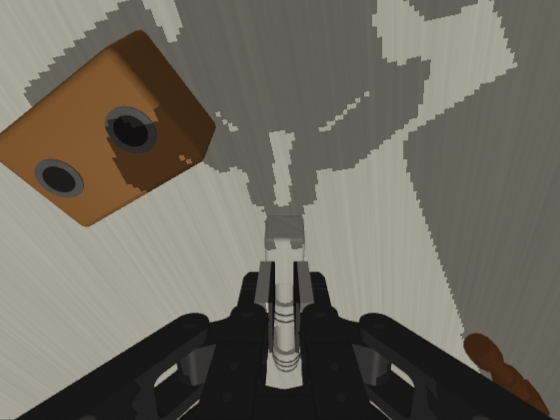

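The picture shows the fingertips at row ~262 with the gap (275–296) over the head/stem and nothing held; the head spans rows 214–271. I'll check from the scene camera whether the tips are above the spool.

```bash
python3 - <<'E'
from h import *
a=get_image('scene')[110:230,80:240][:,:,::-1]
cv2.imwrite('pics/c1.png',cv2.resize(a,(800,600),interpolation=cv2.INTER_CUBIC))
m=np.array(camera_model('scene')['camera_from_world']);k=camera_model('scene');f=f_of(k)
for P in ([.4362,-.3936,.0067],[.4362,-.3936,.0267]):
    c=m[:3,:3]@P+m[:3,3]; print(c[:2]/c[2]*f+[k['cx'],k['cy']], ((c[:2]/c[2]*f+[k['cx'],k['cy']])-[80,110])*5)
E
```

```text
[148.65323644 182.16438594] [343.26618218 360.82192971]
[147.00719364 178.26622117] [335.03596822 341.33110583]
```

View pics/c1.png

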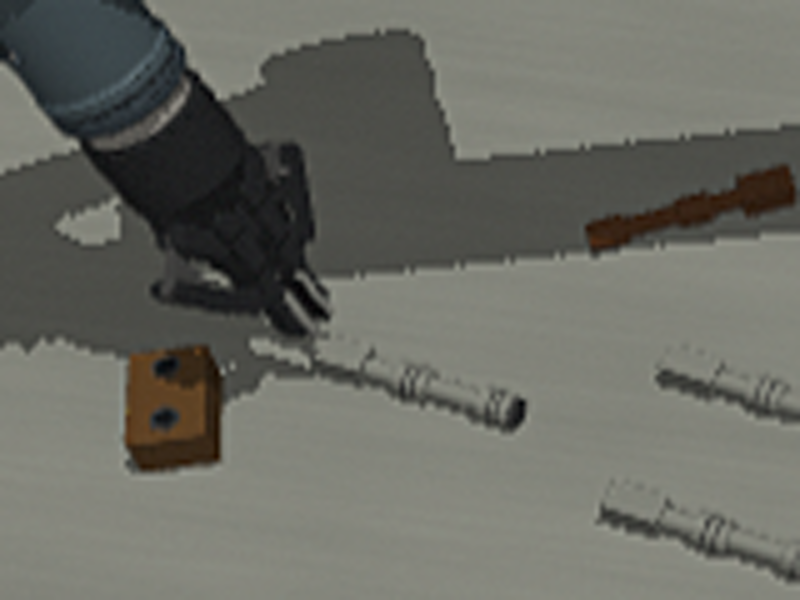

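The scene crop shows the fingertips (≈(320,325) in the crop) ending about 20 mm above the predicted TCP, so the tips hover over the head. Open, and lower in guarded steps.

```bash
python3 -m crank '{"dp":[[0,0,0],[0,0,0],[0,0,0],[0,0,0],[0,0,-0.2],[0,0,-0.1],[0,0,-0.1],[0,0,0]],"turn":[[0,0,0],[0,0,0],[0,0,0],[0,0,0],[0,0,0],[0,0,0],[0,0,0],[0,0,0]],"gripper":[0.45,0.45,0.45,0.45,0.45,0.45,0.45,0.45]}' 70
python3 -m crank '{"dp":[[0,0,0],[0,0,0],[0,0,0],[0,0,0],[0,0,0],[0,0,0]],"turn":[[0,0,0],[0,0,0],[0,0,0],[0,0,0],[0,0,0],[0,0,0]],"gripper":[0.1,0.1,0.1,0.1,0.1,0.1]}' 70
```

```text
clock: 6.85
eef_pos: [0.436, -0.3932, -0.006]
ee_rot: [-179.9, 20.2, -101.4]
force: [-1.2, -0.1, 0.1]
width: 0.443
grasp_force: 0.0
clock: 7.45
eef_pos: [0.4363, -0.3937, -0.0053]
ee_rot: [-179.9, 20.1, -101.4]
force: [-1.1, -0.2, -0.2]
width: 0.103
grasp_force: 0.0
```

```bash
python3 -m crank '{"dp":[[0,0,0],[0,0,0],[0,0,0],[0,0,-0.1],[0,0,-0.1],[0,0,-0.1],[0,0,0],[0,0,0]],"turn":[[0,0,0],[0,0,0],[0,0,0],[0,0,0],[0,0,0],[0,0,0],[0,0,0],[0,0,0]],"gripper":[0.45,0.45,0.45,0.45,0.45,0.45,0.45,0.45]}' 70
python3 -m crank '{"dp":[[0,0,0],[0,0,0],[0,0,0],[0,0,0],[0,0,0],[0,0,0]],"turn":[[0,0,0],[0,0,0],[0,0,0],[0,0,0],[0,0,0],[0,0,0]],"gripper":[0.1,0.1,0.1,0.1,0.1,0.1]}' 70
```

```text
clock: 8.25
eef_pos: [0.4362, -0.3935, -0.0145]
ee_rot: [-179.9, 20.1, -101.4]
force: [0.1, -0.0, -0.6]
width: 0.45
grasp_force: 0.0
clock: 8.85
eef_pos: [0.4362, -0.3939, -0.0139]
ee_rot: [-179.9, 20.1, -101.4]
force: [-1.7, 0.1, 4.8]
width: 0.157
grasp_force: 69.8
```

```bash
python3 look.py w5.png
```

```text
[-61.6786  38.7489  84.7724  13.388   72.5631 123.8617] [ 0.4362 -0.3939 -0.0139] [-179.8695   20.0753 -101.3552]
```

View pics/w5.png

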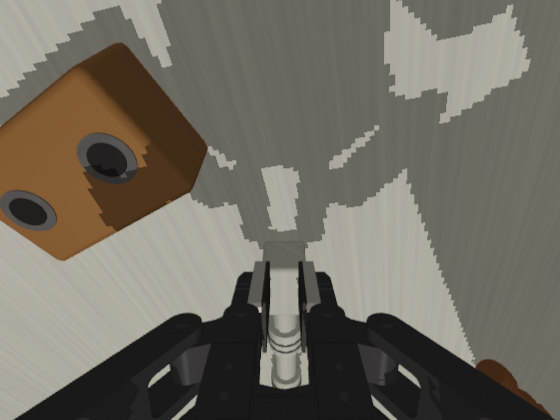

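The pads now touch only the top edges of the head (gap 269–301, head end face rows 240–265). Open and go 8 mm lower.

```bash
python3 -m crank '{"dp":[[0,0,0],[0,0,0],[0,0,0],[0,0,-0.1],[0,0,-0.1],[0,0,-0.1],[0,0,0],[0,0,0]],"turn":[[0,0,0],[0,0,0],[0,0,0],[0,0,0],[0,0,0],[0,0,0],[0,0,0],[0,0,0]],"gripper":[0.45,0.45,0.45,0.45,0.45,0.45,0.45,0.45]}' 70
python3 -m crank '{"dp":[[0,0,0],[0,0,0],[0,0,0],[0,0,0],[0,0,0],[0,0,0]],"turn":[[0,0,0],[0,0,0],[0,0,0],[0,0,0],[0,0,0],[0,0,0]],"gripper":[0.1,0.1,0.1,0.1,0.1,0.1]}' 70
```

```text
clock: 9.7
eef_pos: [0.4362, -0.3935, -0.0235]
ee_rot: [-179.9, 20.1, -101.4]
force: [-0.1, 0.3, 0.2]
width: 0.45
grasp_force: 0.0
clock: 10.3
eef_pos: [0.4364, -0.394, -0.0229]
ee_rot: [-179.8, 20.1, -101.4]
force: [-1.2, -0.7, 4.5]
width: 0.222
grasp_force: 69.1
```

```bash
python3 -m crank '{"dp":[[0,0,0],[0,0,0],[0,0,0],[0,0,-0.1],[0,0,-0.06],[0,0,0],[0,0,0]],"turn":[[0,0,0],[0,0,0],[0,0,0],[0,0,0],[0,0,0],[0,0,0],[0,0,0]],"gripper":[0.45,0.45,0.45,0.45,0.45,0.45,0.45]}' 70
python3 -m crank '{"dp":[[0,0,0],[0,0,0],[0,0,0],[0,0,0],[0,0,0],[0,0,0]],"turn":[[0,0,0],[0,0,0],[0,0,0],[0,0,0],[0,0,0],[0,0,0]],"gripper":[0.1,0.1,0.1,0.1,0.1,0.1]}' 70;  python3 look.py w6.png
```

```text
clock: 11.0
eef_pos: [0.4362, -0.3935, -0.0283]
ee_rot: [-179.9, 20.1, -101.4]
force: [-0.4, 0.7, 0.4]
width: 0.453
grasp_force: 0.0
clock: 11.6
eef_pos: [0.4363, -0.3939, -0.0278]
ee_rot: [-179.9, 20.1, -101.4]
force: [-0.8, -1.1, 4.4]
width: 0.222
grasp_force: 69.8
[-61.6722  39.7565  85.1968  13.5075  71.1604 123.5096] [ 0.4363 -0.3939 -0.0278] [-179.8564   20.0725 -101.3506]
```

View pics/w6.png

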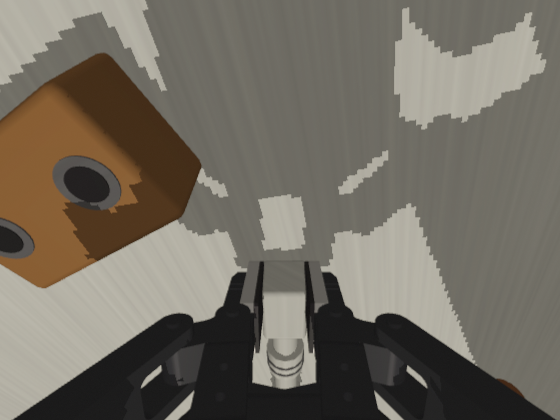

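The picture shows the head (rows 262–340) now fully between the pads but gripped at its very end; shift 10 mm toward the tail and regrip harder.

```bash
python3 -m crank '{"dp":[[0,0,0],[0,0,0],[0,0,0],[0.04,0.18,0],[0.04,0.18,0],[0,0,0],[0,0,0]],"turn":[[0,0,0],[0,0,0],[0,0,0],[0,0,0],[0,0,0],[0,0,0],[0,0,0]],"gripper":[0.45,0.45,0.45,0.45,0.45,0.45,0.45]}' 110
python3 -m crank '{"dp":[[0,0,0],[0,0,0],[0,0,0],[0,0,0],[0,0,0],[0,0,0],[0,0,0.3],[0,0,0.8],[0,0,1],[0,0,1]],"turn":[[0,0,0],[0,0,0],[0,0,0],[0,0,0],[0,0,0],[0,0,0],[0,0,0],[0,0,0],[0,0,0],[0,0,0]],"gripper":[0.1,0.1,0.1,0.1,0.1,0.1,0.1,0.1,0.1,0.1]}' 110
python3 -m crank '{"dp":[[0,0,1],[0,0,1],[0,0,1],[0,0,1],[0,0,1],[0,0,0]],"turn":[[-0.98,0.2,0],[-0.98,0.2,0],[-0.98,0.2,0],[-0.98,0.2,0],[0,0,0],[0,0,0]],"gripper":[0.1,0.1,0.1,0.1,0.1,0.1]}' 110
python3 look.py w7.png
```

```text
clock: 12.35
eef_pos: [0.4388, -0.3825, -0.0281]
ee_rot: [-179.9, 20.1, -101.3]
force: [0.5, 0.5, -0.3]
width: 0.45
grasp_force: 0.0
clock: 13.35
eef_pos: [0.4383, -0.3824, 0.0653]
ee_rot: [-180.0, 20.1, -101.4]
force: [0.3, -0.9, -2.6]
width: 0.212
grasp_force: 107.8
clock: 13.95
eef_pos: [0.4407, -0.3834, 0.2201]
ee_rot: [-179.5, -4.2, -101.3]
force: [1.1, -1.5, -3.4]
width: 0.214
grasp_force: 108.3
[-49.9064  15.8061  83.2058  -3.0851  78.011  141.9235] [ 0.4407 -0.3834  0.2201] [-179.548   -4.226 -101.284]
```

View pics/w7.png

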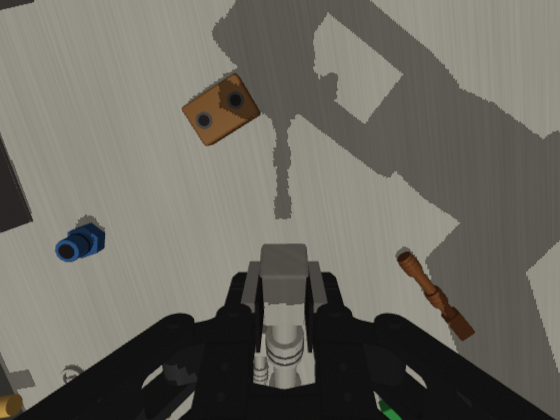

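A is held squarely by the head (rows 245–300, stem below); carry it toward the box, yawing the tool so the camera looks ahead.

```bash
python3 -m crank '{"dp":[[-0.1,1,0.15],[-0.1,1,0.15],[-0.1,1,0.15],[-0.1,1,0.15],[-0.1,1,0.15],[-0.1,1,0.15],[-0.1,1,0.15],[-0.1,1,0.15],[-0.1,1,0.15],[-0.1,1,0.15]],"turn":[[0,0,0.85],[0,0,0.85],[0,0,0.85],[0,0,0.85],[0,0,0.85],[0,0,0.85],[0,0,0.85],[0,0,0.85],[0,0,0.85],[0,0,0.85]],"gripper":[0.1,0.1,0.1,0.1,0.1,0.1,0.1,0.1,0.1,0.1]}' 110
python3 -m crank '{"dp":[[-0.1,1,0.15],[-0.1,1,0.15],[-0.1,1,0.15],[-0.1,1,0.15],[-0.1,1,0.15],[-0.1,1,0.15],[-0.1,1,0.15],[-0.1,1,0.15],[-0.1,1,0.15],[-0.1,1,0.15]],"turn":[[0,0,0.85],[0,0,0.85],[0,0,0.85],[0,0,0.85],[0,0,0.85],[0,0,0.85],[0,0,0.85],[0,0,0.85],[0,0,0.85],[0,0,0.85]],"gripper":[0.1,0.1,0.1,0.1,0.1,0.1,0.1,0.1,0.1,0.1]}' 110
python3 -m crank '{"dp":[[0,1,0],[0,0.5,0],[0,0,0],[0,0,0]],"turn":[[0,0,0],[0,0,0],[0,0,0],[0,0,0]],"gripper":[0.1,0.1,0.1,0.1]}' 110
cat > boxlook.py <<'E'
import sys
from look import *
Z=.006
for r in place_of('pocket0','wrist'): print('pocket %.2f'%r['p'],np.round(r['at']),atz('wrist',r['at'],Z))
for t,z in (('seal_top',.087),('box',0),('cover_bar',.117),('cover',0)):
    for r in place_of(t,'wrist')[:3]: print(t,'%.2f'%r['p'],np.round(r['at']),atz('wrist',r['at'],z))
E
python3 boxlook.py w8.png
```

```text
clock: 15.0
eef_pos: [0.4074, -0.0817, 0.2578]
ee_rot: [180.0, -3.7, -50.2]
force: [0.3, 0.5, -3.0]
width: 0.213
grasp_force: 108.2
clock: 16.0
eef_pos: [0.3778, 0.2178, 0.3028]
ee_rot: [180.0, -3.7, 0.8]
force: [1.4, -0.1, -2.0]
width: 0.219
grasp_force: 108.2
clock: 16.4
eef_pos: [0.3782, 0.2615, 0.303]
ee_rot: [180.0, -3.7, 0.6]
force: [-0.1, 0.4, -3.6]
width: 0.214
grasp_force: 108.2
[ 21.9361  -0.04    90.441   -1.3937  86.1664 111.3461] [0.3782 0.2615 0.303 ] [179.9503  -3.704    0.6432]
pocket 0.92 [266. 123.] [0.4496 0.287  0.006 ]
pocket 0.83 [226.  83.] [0.5014 0.3396 0.006 ]
pocket 0.77 [227. 122.] [0.4508 0.3406 0.006 ]
pocket 0.71 [221.  42.] [0.5515 0.3448 0.006 ]
pocket 0.59 [260.  40.] [0.5546 0.2933 0.006 ]
seal_top 0.70 [268. 125.] [0.4472 0.2805 0.087 ]
box 0.86 [247.  83.] [0.5027 0.3129 0.    ]
```

View pics/w8.png

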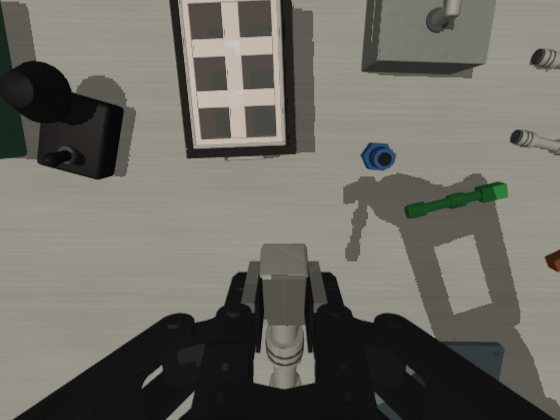

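The view shows the box's six pockets (rows 20–122, cols 210–266), empty, the lamp at left, cover at right. Back off slightly to see the whole box and fit its rim.

```bash
python3 -m crank '{"dp":[[-0.8,0,0.6],[-0.8,0,0.6],[-0.4,0,0.6],[0,0,0],[0,0,0]],"turn":[[0,0,0],[0,0,0],[0,0,0],[0,0,0],[0,0,0]],"gripper":[0.1,0.1,0.1,0.1,0.1]}' 110
cat > boxfit.py <<'E'
import sys
from look import *
s=state(); im=get_image('wrist').astype(int)
rr=masks_of('box','wrist')
m=rr[0]['pixels']; print('mask',rr[0]['p'],rr[0]['rect'],m.sum())
ys,xs=np.nonzero(m); x0,x1,y0,y1=xs.min()-5,xs.max()+5,max(ys.min()-5,0),ys.max()+5
g=im.min(2); roi=np.zeros(g.shape,np.uint8); roi[y0:y1,x0:x1]=1
w=((g>175)&(roi>0)).astype(np.uint8)
dark=((g<60)&(roi>0)).astype(np.uint8)
def rect(pts,z):
    P=np.array([atz('wrist',p,z,s)[:2] for p in pts.reshape(-1,2)],np.float32)*1000
    c,(a,b),t=cv2.minAreaRect(P); return np.array(c),a,b,t
print('white med',np.median(g[m]),w.sum())
for nm,k,z in(('white',w,.096),('mask',m.astype(np.uint8),.087)):
    cs=max(cv2.findContours(k,cv2.RETR_EXTERNAL,cv2.CHAIN_APPROX_NONE)[0],key=cv2.contourArea)
    print(nm,*rect(cv2.convexHull(cs),z))
E
python3 boxfit.py w9.png; python3 boxlook.py w9.png
```

```text
clock: 17.2
eef_pos: [0.3191, 0.262, 0.3589]
ee_rot: [-179.9, -4.0, 0.6]
force: [0.4, -0.2, -3.1]
width: 0.214
grasp_force: 108.6
[ 25.3941  -5.8392  88.4207  -1.609   93.7632 114.6136] [0.3191 0.262  0.3589] [-179.9282   -3.9899    0.6211]
mask 0.92 [241.8, 58.2, 108.4, 110.5] 11551
white med 69.0 132
white [475.008  318.1641] 15.925704956054688 11.298568725585938 4.208155155181885
mask [467.572  315.4933] 132.12625122070312 131.85133361816406 1.086514949798584
[ 25.3741  -5.7221  88.4756  -1.6026  93.7969 114.6258] [0.3189 0.2618 0.3576] [179.9921  -3.8004   0.5943]
pocket 0.91 [234.  45.] [0.5004 0.3366 0.006 ]
pocket 0.89 [236.  83.] [0.4478 0.3353 0.006 ]
pocket 0.86 [271.  82.] [0.4503 0.2823 0.006 ]
pocket 0.73 [266.  45.] [0.5001 0.2893 0.006 ]
seal_top 0.68 [263.  48.] [0.4794 0.2891 0.087 ]
box 0.87 [250.  49.] [0.4963 0.3141 0.    ]
```

```bash
python3 -m crank '{"dp":[[1,0,0],[1,0.5,0],[1,0.5,0],[0.8,0.4,0],[0,0,0],[0,0,0]],"turn":[[0,0,0],[0,0,0],[0,0,0],[0,0,0],[0,0,0],[0,0,0]],"gripper":[0.1,0.1,0.1,0.1,0.1,0.1]}' 110
sed -i "s/^w=.*/th=cv2.threshold(g[y0:y1,x0:x1].astype(np.uint8),0,255,cv2.THRESH_OTSU)[0]; th=max(th,float(sys.argv[2]) if len(sys.argv)>2 else 0); print('th',th, np.percentile(g[m],[10,50,90,99]))\nw=((g>th)\&m).astype(np.uint8)/" boxfit.py
python3 boxfit.py w10.png; python3 boxlook.py w10.png
```

```text
clock: 18.25
eef_pos: [0.4328, 0.3041, 0.3579]
ee_rot: [180.0, -3.8, 0.6]
force: [-0.3, -0.2, -2.3]
width: 0.214
grasp_force: 108.4
[ 24.1455   7.0435  75.4842  -1.5155  93.9995 113.3681] [0.4328 0.3041 0.3579] [179.9979  -3.7859   0.6259]
mask 0.67 [272.8, 121.7, 104.0, 141.5] 14044
th 108.0 [ 31.  87. 178. 185.]
white med 87.0 6319
white [500.9516 317.1035] 157.6051788330078 104.84529113769531 2.9485528469085693
mask [501.8874 317.6107] 180.98757934570312 129.6683349609375 3.0724525451660156
[ 24.1639   6.8598  75.5382  -1.5159  93.9967 113.3681] [0.4319 0.3039 0.3592] [-179.9495   -3.9077    0.6408]
pocket 0.93 [291. 128.] [0.4969 0.2936 0.006 ]
pocket 0.84 [292. 158.] [0.4511 0.2912 0.006 ]
pocket 0.66 [261. 161.] [0.4466 0.3412 0.006 ]
pocket 0.56 [292.  89.] [0.5544 0.2939 0.006 ]
box 0.97 [279. 127.] [0.4995 0.3133 0.    ]
box 0.59 [288. 343.] [0.113  0.2934 0.    ]
cover_bar 0.88 [464.  33.] [0.6068 0.0994 0.117 ]
cover_bar 0.56 [280. 128.] [0.4979 0.3093 0.117 ]
cover 0.84 [421.  57.] [0.6022 0.1024 0.    ]
```

View pics/w10.png

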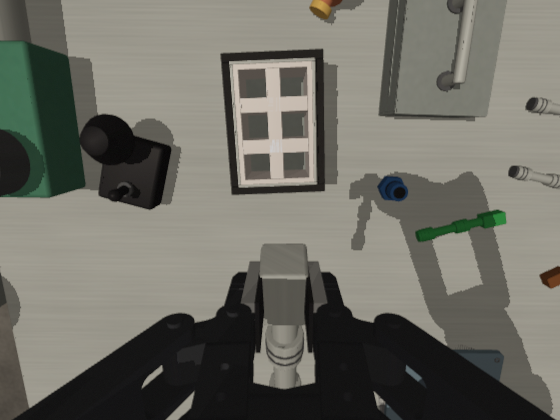

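The fit matches the box's sizes (157.6×104.8 at 96 mm, 181×130 at 87 mm): centre (0.501, 0.317), yaw 3°. Rotate the spool upright over the middle +y pocket.

```bash
python3 -m crank '{"dp":[[0.3,0.1,0],[0.3,0.1,0],[0.3,0.1,0],[0.3,0.1,0],[0.3,0.1,0],[0.3,0.1,0],[0.3,0.1,0],[0.3,0.1,0],[0.3,0.1,0],[0.3,0.1,0]],"turn":[[0,0,0.4],[0.05,-0.95,0],[0.05,-0.95,0],[0.05,-0.95,0],[0.05,-0.95,0],[0.05,-0.95,0],[0.05,-0.95,0],[0.05,-0.95,0],[0.05,-0.95,0],[0.05,-0.95,0]],"gripper":[0.1,0.1,0.1,0.1,0.1,0.1,0.1,0.1,0.1,0.1]}' 110
python3 -m crank '{"dp":[[0.3,0.1,0],[0.2,0.1,0],[0,0,0],[0,0,0]],"turn":[[0.05,-0.95,0],[0.05,-0.95,0],[0,-0.5,0],[0,0,0]],"gripper":[0.1,0.1,0.1,0.1]}' 110
python3 look.py w11.png
```

```text
clock: 19.7
eef_pos: [0.5219, 0.3344, 0.3593]
ee_rot: [-179.8, -55.4, 3.0]
force: [1.4, -1.3, -2.2]
width: 0.217
grasp_force: 108.5
clock: 20.1
eef_pos: [0.5247, 0.3464, 0.3889]
ee_rot: [-176.3, -63.2, -1.6]
force: [1.0, -0.4, -1.7]
width: 0.213
grasp_force: 108.8
[ 44.7881  -2.9404 111.2063 -69.8585  39.7618 178.6024] [0.5247 0.3464 0.3889] [-176.2965  -63.1909   -1.6156]
```

```bash
python3 -m crank '{"dp":[[0,0,0],[0,0,0],[0,0,0],[0,0,0],[0,0,-0.2],[0,0,0]],"turn":[[0,0,1],[0,0,1],[0,0,1],[0,0,1],[0,0,0],[0,0,0]],"gripper":[0.1,0.1,0.1,0.1,0.1,0.1]}' 110
python3 - <<'E'
from h import *
from scipy.spatial.transform import Rotation as R
s=state(); Rc=R.from_euler('xyz',s['ee_rot'],degrees=True); Rt=R.from_euler('xyz',[180,-70,23],degrees=True)
print(s['q'],s['eef_pos'],s['ee_rot'],'turn units',(Rt*Rc.inv()).as_rotvec(degrees=True)/6)
E
```

```text
clock: 20.75
eef_pos: [0.5189, 0.3437, 0.367]
ee_rot: [-177.2, -60.5, 15.0]
force: [0.4, 0.2, -2.5]
width: 0.212
grasp_force: 108.9
[ 29.47890308 -10.76068382 118.58747766 -39.71740736  15.55859119
 135.862448  ] [0.51892656 0.34369729 0.3670433 ] [-177.23633371  -60.53395957   14.95631007] turn units [ 0.33062592 -1.55484579  0.9186855 ]
```

J4/J5 limits block the outward-pointing pose; use the tool pointing left (+y) instead, filling the −y row. Untilt, yaw, re-tilt.

```bash
python3 -m crank '{"dp":[[0,0,0],[0,0,0],[0,0,0],[0,0,0],[0,0,0],[0,0,0],[0,0,0],[0,0,0],[0,0,0]],"turn":[[-0.26,0.96,0],[-0.26,0.96,0],[-0.26,0.96,0],[-0.26,0.96,0],[-0.26,0.96,0],[-0.26,0.96,0],[-0.26,0.96,0],[0,0,1],[0,0,1]],"gripper":[0.1,0.1,0.1,0.1,0.1,0.1,0.1,0.1,0.1]}' 110
python3 -m crank '{"dp":[[0,0,0],[0,0,0],[0,0,0],[0,0,0],[0,0,0],[0,0,0],[0,0,0],[0,0,0],[0,0,0],[0,0,0]],"turn":[[0,0,1],[0,0,1],[0,0,1],[0,0,1],[0,0,1],[0,0,1],[0,0,1],[0,0,1],[0,0,1],[0,0,1]],"gripper":[0.1,0.1,0.1,0.1,0.1,0.1,0.1,0.1,0.1,0.1]}' 110
cat > go.py <<'E'
import sys
from h import *
from scipy.spatial.transform import Rotation as R
np.set_printoptions(precision=3,suppress=True)
a=[float(x) for x in sys.argv[1:]]
s=state(); Rc=R.from_euler('xyz',s['ee_rot'],degrees=True); Rt=R.from_euler('xyz',a[3:6],degrees=True)
print('q',s['q'],'rot',s['ee_rot'],'dp units',(np.array(a[:3])-s['eef_pos'])/.03,'turn units',(Rt*Rc.inv()).as_rotvec(degrees=True)/6)
E
python3 go.py .552 .3325 .30 180 -70 93
```

```text
clock: 21.65
eef_pos: [0.5225, 0.3416, 0.368]
ee_rot: [-177.9, -21.0, 27.2]
force: [0.0, 0.3, -2.7]
width: 0.216
grasp_force: 108.6
clock: 22.65
eef_pos: [0.5219, 0.3407, 0.368]
ee_rot: [-178.0, -20.9, 87.2]
force: [0.5, -0.7, -3.1]
width: 0.211
grasp_force: 108.7
q [ 9.493 13.489 69.611 20.923 94.064 13.925] rot [-177.988  -20.924   87.218] dp units [ 1.003 -0.274 -2.268] turn units [ 8.18  -0.227  0.657]
```

```bash
python3 -m crank '{"dp":[[0.1,0,-0.2],[0.1,0,-0.2],[0.1,0,-0.2],[0.1,0,-0.2],[0.1,0,-0.2],[0.1,0,-0.2],[0.1,0,-0.2],[0.1,-0.1,-0.2],[0.1,-0.1,-0.2],[0,0,0]],"turn":[[0.9,0,0.07],[0.9,0,0.07],[0.9,0,0.07],[0.9,0,0.07],[0.9,0,0.07],[0.9,0,0.07],[0.9,0,0.07],[0.9,-0.1,0.07],[0.9,-0.1,0.07],[0,0,0]],"gripper":[0.1,0.1,0.1,0.1,0.1,0.1,0.1,0.1,0.1,0.1]}' 110
python3 go.py .552 .3325 .30 180 -70 93; python3 look.py w11.png
```

```text
clock: 23.65
eef_pos: [0.5487, 0.3335, 0.3093]
ee_rot: [-178.0, -69.5, 91.2]
force: [-0.0, 1.5, -3.4]
width: 0.212
grasp_force: 108.9
q [-14.384  24.267  95.353  63.47   94.306 -33.105] rot [-177.963  -69.493   91.181] dp units [ 0.111 -0.034 -0.309] turn units [ 0.089 -0.114 -0.015]
[-14.3836  24.2668  95.3527  63.4696  94.3058 -33.1051] [0.5487 0.3335 0.3093] [-177.9628  -69.493    91.1811]
```

```bash
python3 - <<'E'
import cv2,numpy as np
from h import *
a=cv2.resize(cv2.imread('pics/w11.png'),(400,300))
b=get_image('scene')[110:270,290:490][:,:,::-1]; c=get_image('top')[150:300,120:320][:,:,::-1]
o=np.zeros((600,800,3),np.uint8); o[:300,:400]=a; o[:300,400:]=cv2.resize(b,(400,300)); o[300:,:400]=cv2.resize(c,(400,300))
cv2.imwrite('pics/m1.png',o)
E
```

```text
(no output)
```

View pics/m1.png

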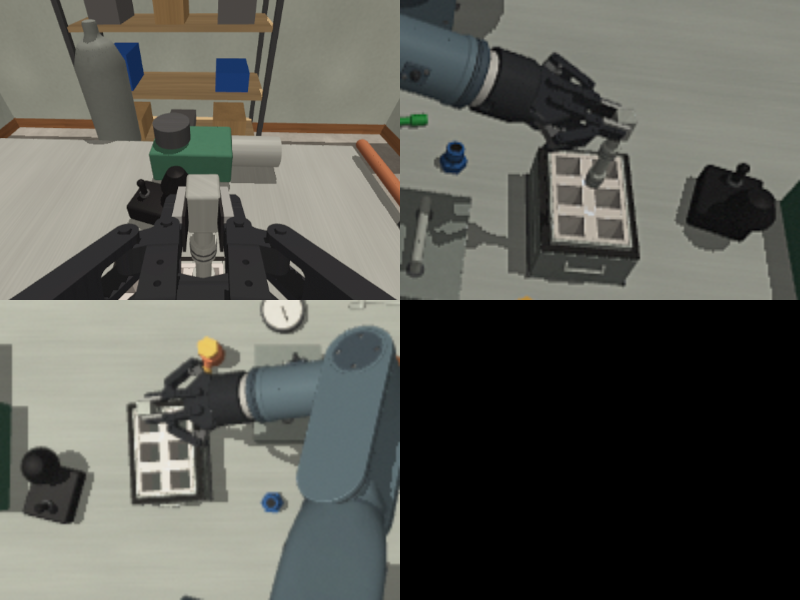

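Montage: the spool stands upright in the grip over the box's +x end, −y row, clear of the lamp and cover. Check numerically before lowering.

```bash
cat > upr.py <<'E'
from h import *
np.set_printoptions(precision=4,suppress=True)
s=state(); e=np.array(s['eef_pos']); 
ex=e+[.002,-.0386,-.061]
print('expect mid',ex)
def proj(cam,P):
    k=camera_model(cam);c=np.array(k['camera_from_world'])@np.r_[P,1]; return c[:2]/c[2]*f_of(k)+[k['cx'],k['cy']]
best={}
for c in('scene','top'):
    get_image(c); q=proj(c,ex); rs=place_of('spool0',c)
    rs=sorted(rs,key=lambda r:np.linalg.norm(np.array(r['at'])-q)); best[c]=rs[0]
    print(c,'exp px',q,'got',rs[0]['at'],rs[0]['p'])
    for m in masks_of('spool0',c):
        if np.linalg.norm(np.array(m['rect'][:2])-q)<25: print(' mask rect',np.round(m['rect'],1),m['p'],'head/foot exp',proj(c,ex+[0,0,.07]),proj(c,ex-[0,0,.07]))
print(tri(ray('scene',best['scene']['at']),ray('top',best['top']['at'])))
E
python3 upr.py
```

```text
expect mid [0.5506 0.2968 0.2531]
scene exp px [392.0946 194.709 ] got [394.9, 190.3] 0.8
 mask rect [398.4 187.8  29.1  44.3] 0.71 head/foot exp [400.6687 176.1963] [384.5581 210.9817]
top exp px [198.1615 206.0821] got [195.8, 208.4] 0.49
 mask rect [192.9 204.1   4.5   4.1] 0.61 head/foot exp [193.1516 203.7105] [202.6311 208.198 ]
(array([0.5426, 0.302 , 0.2608]), np.float64(0.0011504619753757417))
```

```bash
python3 -m crank '{"dp":[[0.1,0,-0.7],[0,0,-0.7],[0,0,-0.6],[0,0,0],[0,0,0]],"turn":[[0.09,-0.1,0],[0,0,0],[0,0,0],[0,0,0],[0,0,0]],"gripper":[0.1,0.1,0.1,0.1,0.1]}' 110
python3 upr.py; python3 - <<'E'
from h import *
from upr import proj
th=np.radians(2.95);ex=np.array([np.cos(th),np.sin(th),0]);ey=np.array([-ex[1],ex[0],0]);C=np.array([.5012,.3173,.096])
for c in('scene','top'):
    im=get_image(c); m=max(masks_of('box',c),key=lambda r:r['p']); print(c,m['rect'])
    P=np.array([proj(c,C+a*.091*ex+b*.065*ey+[0,0,z]) for a in(-1,1) for b in(-1,1) for z in(-.096,-.009)]); print((P.min(0)+P.max(0))/2,P.max(0)-P.min(0))
a=get_image('scene')[130:250,310:470][:,:,::-1]; cv2.imwrite('pics/c2.png',cv2.resize(a,(800,600),interpolation=cv2.INTER_CUBIC))
E
```

```text
clock: 24.6
eef_pos: [0.5511, 0.3358, 0.2543]
ee_rot: [178.9, -70.1, 94.3]
force: [0.9, 0.4, -2.4]
width: 0.213
grasp_force: 108.8
expect mid [0.5531 0.2972 0.1933]
scene exp px [385.7663 209.6068] got [388.5, 203.0] 0.62
 mask rect [390.8 204.7  26.5  36.8] 0.87 head/foot exp [393.4644 193.0656] [378.9551 224.2423]
top exp px [201.8927 207.1539] got [200.1, 208.1] 0.48
 mask rect [196.3 204.2   9.6   6.8] 0.55 head/foot exp [197.3442 204.9607] [205.9723 209.1209]
(array([0.5479, 0.2985, 0.215 ]), np.float64(0.00026921267781571947))
expect mid [0.5532 0.297  0.1933]
scene exp px [385.6745 209.6059] got [388.7, 204.4] 0.54
 mask rect [390.1 205.7  28.1  41. ] 0.58 head/foot exp [393.3672 193.0633] [378.8681 224.2425]
top exp px [201.9613 207.1293] got [198.0, 206.7] 0.37
(array([0.5523, 0.3019, 0.2158]), np.float64(0.0065509829576659365))
scene [380.5, 227.2, 55.3, 67.3]
[381.6761 224.6447] [56.8728 74.4504]
top [205.1, 226.7, 38.9, 50.8]
[204.1535 224.805 ] [42.463 53.294]
```

```bash
python3 -m crank '{"dp":[[0.05,-0.15,0],[0,0,-0.3],[0,0,-0.3],[0,0,-0.3],[0,0,-0.3],[0,0,-0.2],[0,0,0]],"turn":[[0,0,0],[0,0,0],[0,0,0],[0,0,0],[0,0,0],[0,0,0],[0,0,0]],"gripper":[0.1,0.1,0.1,0.1,0.1,0.1,0.1]}' 110
```

```text
clock: 26.15
eef_pos: [0.5522, 0.3311, 0.2104]
ee_rot: [179.3, -70.1, 93.9]
force: [-0.0, 0.3, -2.1]
width: 0.213
grasp_force: 108.9
```

```bash
python3 -m crank '{"dp":[[0,0,-0.3],[0,0,-0.3],[0,0,-0.3],[0,0,-0.3],[0,0,-0.2],[0,0,0]],"turn":[[0,0,0],[0,0,0],[0,0,0],[0,0,0],[0,0,0],[0,0,0]],"gripper":[0.1,0.1,0.1,0.1,0.1,0.1]}' 110;python3 -m crank '{"dp":[[0,0,-0.2],[0,0,-0.15],[0,0,-0.1],[0,0,0]],"turn":[[0,0,0],[0,0,0],[0,0,0],[0,0,0]],"gripper":[0.1,0.1,0.1,0.1]}' 110
```

```text
clock: 26.75
eef_pos: [0.5522, 0.3311, 0.1685]
ee_rot: [179.3, -70.1, 93.9]
force: [-0.2, 0.1, -1.9]
width: 0.214
grasp_force: 108.9
clock: 27.15
eef_pos: [0.5524, 0.3311, 0.1556]
ee_rot: [179.1, -70.1, 94.1]
force: [0.3, 0.4, -2.3]
width: 0.215
grasp_force: 108.9
```

```bash
python3 -m crank '{"dp":[[0,0,-0.2],[0,0,-0.1],[0,0,-0.1],[0,0,0]],"turn":[[0,0,0],[0,0,0],[0,0,0],[0,0,0]],"gripper":[0.1,0.1,0.1,0.1]}' 110;python3 -m crank '{"dp":[[0,0,-0.1],[0,0,0]],"turn":[[0,0,0],[0,0,0]],"gripper":[0.1,0.1]}' 110;python3 -m crank '{"dp":[[0,0,-0.1],[0,0,0]],"turn":[[0,0,0],[0,0,0]],"gripper":[0.1,0.1]}' 110
```

```text
clock: 27.55
eef_pos: [0.5524, 0.3311, 0.1436]
ee_rot: [179.1, -70.1, 94.1]
force: [0.2, -0.6, -2.7]
width: 0.209
grasp_force: 108.9
clock: 27.75
eef_pos: [0.5525, 0.3311, 0.1407]
ee_rot: [179.0, -70.1, 94.2]
force: [-0.4, -0.0, -2.4]
width: 0.215
grasp_force: 108.9
clock: 27.95
eef_pos: [0.5524, 0.331, 0.1377]
ee_rot: [179.0, -70.1, 94.2]
force: [0.3, -0.3, -2.7]
width: 0.215
grasp_force: 108.9
```

```bash
for i in 1; do python3 -m crank '{"dp":[[0,0,-0.1],[0,0,0]],"turn":[[0,0,0],[0,0,0]],"gripper":[0.1,0.1]}' 110;python3 -m crank '{"dp":[[0,0,-0.08],[0,0,0]],"turn":[[0,0,0],[0,0,0]],"gripper":[0.1,0.1]}' 110; python3 -m crank '{"dp":[[0,0,-0.08],[0,0,0]],"turn":[[0,0,0],[0,0,0]],"gripper":[0.1,0.1]}' 110; done | grep -E "pos|force:"
```

```text
eef_pos: [0.5524, 0.3311, 0.1347]
force: [-0.5, -0.2, -3.2]
grasp_force: 108.9
eef_pos: [0.5524, 0.3311, 0.1323]
force: [0.0, -0.5, -3.3]
grasp_force: 108.9
eef_pos: [0.5524, 0.3311, 0.13]
force: [0.5, -0.1, -2.5]
grasp_force: 108.9
```

```bash
(python3 -m crank '{"dp":[[0,0,-0.1],[0,0,0]],"turn":[[0,0,0],[0,0,0]],"gripper":[0.1,0.1]}' 110;python3 -m crank '{"dp":[[0,0,-0.1],[0,0,0]],"turn":[[0,0,0],[0,0,0]],"gripper":[0.1,0.1]}' 110; python3 -m crank '{"dp":[[0,0,-0.08],[0,0,0]],"turn":[[0,0,0],[0,0,0]],"gripper":[0.1,0.1]}' 110) | grep -E "pos|force:"; python3 upr.py
```

```text
eef_pos: [0.5524, 0.3311, 0.1269]
force: [0.2, -0.2, -1.8]
grasp_force: 108.9
eef_pos: [0.5524, 0.3311, 0.1239]
force: [1.2, -0.7, -3.1]
grasp_force: 108.9
eef_pos: [0.5524, 0.3311, 0.1216]
force: [1.0, -0.4, -1.9]
grasp_force: 108.9
expect mid [0.5544 0.2925 0.0606]
scene exp px [371.7442 236.1637] got [374.2, 234.0] 0.61
 mask rect [377.7 226.8  14.8  19.4] 0.4 head/foot exp [377.7861 222.9741] [366.33   247.9829]
top exp px [210.5827 210.3462] got [209.9, 211.6] 0.38
 mask rect [206.4 209.2   9.3   5.9] 0.41 head/foot exp [206.9317 208.5341] [213.8909 211.9881]
(array([0.5496, 0.296 , 0.0654]), np.float64(0.0038605073052216214))
```

```bash
(python3 -m crank '{"dp":[[0,0,-0.1],[0,0,0]],"turn":[[0,0,0],[0,0,0]],"gripper":[0.1,0.1]}' 110;python3 -m crank '{"dp":[[0,0,-0.1],[0,0,0]],"turn":[[0,0,0],[0,0,0]],"gripper":[0.1,0.1]}' 110; python3 -m crank '{"dp":[[0,0,-0.08],[0,0,0]],"turn":[[0,0,0],[0,0,0]],"gripper":[0.1,0.1]}' 110) | grep -E "pos|force:"; python3 look.py w12.png; python3 - <<'E'
import cv2,numpy as np
from h import *
a=cv2.resize(cv2.imread('pics/w12.png'),(400,300))
b=get_image('scene')[160:280,310:470][:,:,::-1]; c=get_image('top')[170:260,160:280][:,:,::-1]
o=np.zeros((600,800,3),np.uint8); o[:300,:400]=a; o[:300,400:]=cv2.resize(b,(400,300)); o[300:,:400]=cv2.resize(c,(400,300))
cv2.imwrite('pics/m2.png',o)
E
```

```text
eef_pos: [0.5524, 0.331, 0.1185]
force: [0.3, 0.2, -1.7]
grasp_force: 108.9
eef_pos: [0.5527, 0.3312, 0.1161]
force: [0.4, -0.2, -0.3]
grasp_force: 109.2
eef_pos: [0.5528, 0.3315, 0.1161]
force: [-0.4, -3.1, 9.4]
grasp_force: 109.6
[-14.7172  41.3412 101.375   64.2127  84.6588 -55.0656] [0.5528 0.3315 0.1161] [178.7122 -70.3344  94.4736]
```

Contact with 9 N at TCP z 0.116: the foot is on the pocket floor. Release and back away along the tool.

```bash
python3 -m crank '{"dp":[[0,0,0.06],[0,0,0],[0,0,0],[0,0,0],[0,0,0],[0,0,0]],"turn":[[0,0,0],[0,0,0],[0,0,0],[0,0,0],[0,0,0],[0,0,0]],"gripper":[0.2,0.42,0.42,0.42,0.42,0.42]}' 60
python3 -m crank '{"dp":[[0,-0.5,0.2],[0,-0.8,0.3],[0,-1,0.4],[0,-1,0.5],[0,-0.5,1],[0,-0.5,1],[0,-0.5,1],[0,-0.3,1],[0,-0.3,0.8],[0,0,0]],"turn":[[0,0,0],[0,0,0],[0,0,0],[0,0,0],[0,0,0],[0,0,0],[0,0,0],[0,0,0],[0,0,0],[0,0,0]],"gripper":[0.42,0.42,0.42,0.42,0.42,0.42,0.42,0.42,0.42,0.42]}' 60
python3 - <<'E'
import cv2,numpy as np
from h import *
from upr import proj
for c in('scene','top'):
  get_image(c); P=np.array([.5544,.294,.076]); q=proj(c,P)
  for m in masks_of('spool0',c):
    if np.linalg.norm(np.array(m['rect'][:2])-q)<40: print(c,'mask',np.round(m['rect'],1),m['p'],'head/top-of-insert exp',proj(c,P+[0,0,.07]),proj(c,P+[0,0,.02]))
E
python3 go.py .5 0 .3 180 0 80
```

```text
clock: 30.8
eef_pos: [0.5525, 0.3311, 0.1152]
ee_rot: [179.0, -70.1, 94.2]
force: [-0.3, -0.7, -0.2]
width: 0.417
grasp_force: 0.0
clock: 31.8
eef_pos: [0.5535, 0.1668, 0.3043]
ee_rot: [178.0, -69.9, 95.1]
force: [-0.3, 0.7, -0.6]
width: 0.422
grasp_force: 0.0
expect mid [0.5555 0.1282 0.2433]
scene exp px [319.3886 189.561 ] got [316.2, 197.9] 0.58
top exp px [251.7997 203.9766] got [265.6, 194.6] 0.51
(array([0.5844, 0.1032, 0.2479]), np.float64(0.03896952364923147))
scene mask [379.  230.1  13.   15.3] 0.69 head/top-of-insert exp [379.8182 219.9294] [375.2972 229.7428]
top mask [209.  208.4   8.6   7.2] 0.56 head/top-of-insert exp [205.6279 208.1232] [208.3495 209.4655]
q [-29.564  28.163  90.835  55.473 106.249 -40.272] rot [179.184 -70.104  94.042] dp units [-1.745 -5.645 -0.025] turn units [-11.686   0.727  -1.957]
```

```bash
python3 -m crank '{"dp":[[0,-1,0],[0,-1,0],[0,-1,0],[0,-1,0],[0,-1,0],[0,-1,0],[-0.4,-1,0],[-0.4,-1,0],[-0.4,-1,0],[-0.4,-1,0]],"turn":[[-0.97,-0.07,0],[-0.97,-0.07,0],[-0.97,-0.07,0],[-0.97,-0.07,0],[-0.97,-0.07,0],[-0.97,-0.07,0],[-0.97,-0.07,0],[-0.97,-0.07,0],[-0.97,-0.07,0],[-0.97,-0.07,0]],"gripper":[0.42,0.42,0.42,0.42,0.42,0.42,0.42,0.42,0.42,0.42]}' 60 | sed -n 2,3p
python3 -m crank '{"dp":[[-0.4,-0.5,-0.1],[-0.4,-0.5,-0.1],[-0.4,-0.5,-0.1],[-0.4,-0.5,-0.1],[-0.4,-0.5,-0.1],[-0.3,-0.5,-0.1],[-0.3,-0.5,-0.1],[0,-0.5,-0.1],[0,-0.5,-0.1],[0,-0.5,-0.1]],"turn":[[-0.97,-0.07,0],[-0.97,-0.07,0],[0,0,-1],[0,0,-1],[0,0,-1],[0,0,-1],[0,0,-1],[0,0,-1],[0,0,-1],[0,0,-1]],"gripper":[0.42,0.42,0.42,0.42,0.42,0.42,0.42,0.42,0.42,0.42]}' 60| sed -n 2,3p
python3 -m crank '{"dp":[[0,0,0],[0,0,0],[0,0,0],[0,0,0],[0,0,0],[0,0,0],[0,0,0],[0,0,0],[0,0,0],[0,0,0]],"turn":[[0,0,-1],[0,0,-1],[0,0,-1],[0,0,-1],[0,0,-1],[0,0,-1],[0,0,-1],[0,0,-1],[0,0,-1],[0,0,-1]],"gripper":[0.42,0.42,0.42,0.42,0.42,0.42,0.42,0.42,0.42,0.42]}' 60| sed -n 2,3p
python3 -m crank '{"dp":[[0,0,0],[0,0,0],[0,0,0],[0,0,0],[0,0,0],[0,0,0],[0,0,0],[0,0,0],[0,0,0],[0,0,0]],"turn":[[0,0,-1],[0,0,-1],[0,0,-1],[0,0,-1],[0,0,-1],[0,0,-1],[0,0,-1],[0,0,-1],[0,0,-1],[0,0,-1]],"gripper":[0.42,0.42,0.42,0.42,0.42,0.42,0.42,0.42,0.42,0.42]}' 60| sed -n 2,3p
python3 go.py .423 -.29 .266 180 0 -101; python3 look.py w13.png 1
```

```text
eef_pos: [0.5041, -0.1321, 0.3016]
ee_rot: [179.0, -11.5, 94.2]
eef_pos: [0.4263, -0.2811, 0.2709]
ee_rot: [179.1, -0.1, 45.9]
eef_pos: [0.4265, -0.2804, 0.2709]
ee_rot: [179.1, -0.0, -14.1]
eef_pos: [0.4265, -0.2804, 0.2709]
ee_rot: [179.0, 0.0, -74.1]
q [-45.218   8.801  84.998  -0.829  86.681 118.903] rot [179.043   0.021 -74.07 ] dp units [-0.116 -0.319 -0.163] turn units [ 0.003 -0.161 -4.488]
[-45.2181   8.8005  84.9984  -0.8293  86.6813 118.9029] [ 0.4265 -0.2804  0.2709] [179.0433   0.0209 -74.0697]
spool p0.95 sat0.10 len0.150 head [ 0.512  -0.2085] mid [ 0.5259 -0.1349] az-100.7 px [205. 200.] [166. 288.]
spool p0.95 sat0.68 len0.148 head [ 0.316  -0.2725] mid [ 0.2802 -0.2077] az-61.1 px [358. 193.] [374. 287.]
spool p0.94 sat0.62 len0.137 head [ 0.3636 -0.0599] mid [0.3452 0.0062] az-74.5 px [282. 315.] [282. 386.]
spool p0.90 sat0.69 len0.150 head [ 0.6099 -0.2298] mid [ 0.6425 -0.1621] az-115.7 px [134. 165.] [ 74. 246.]
spool p0.67 sat0.10 len0.119 head [ 0.4065 -0.1985] mid [ 0.4176 -0.1402] az-100.8 px [278. 226.] [243. 293.]
spool p0.54 sat0.09 len0.207 head [0.5311 0.0965] mid [0.6336 0.1097] az-172.6 px [ 23. 358.] [156. 372.]
```

```bash
python3 -m crank '{"dp":[[-0.06,0.48,-0.8],[-0.06,0.48,-0.8],[-0.06,0.48,-0.8],[-0.06,0.48,-0.8],[-0.06,0.48,-0.8],[-0.06,0.48,-0.8],[-0.06,0.48,-0.8],[-0.06,0.48,-0.7],[0,0,0],[0,0,0]],"turn":[[0,0,-0.9],[0,0,-0.9],[0,0,-0.9],[0,0,-0.9],[0,0,-0.9],[0.82,-0.16,0],[0.82,-0.16,0],[0.82,-0.16,0],[0.82,-0.16,0],[0,0,0]],"gripper":[0.5,0.5,0.5,0.5,0.5,0.5,0.5,0.5,0.5,0.5]}' 60 | sed -n 2,3p
python3 go.py .4123 -.1646 -.028 180 20 -101;python3 look.py w14.png 1 | head -3
```

```text
eef_pos: [0.4116, -0.167, 0.081]
ee_rot: [179.1, 20.1, -100.9]
q [-50.375  17.27  106.037  15.644  71.208 133.395] rot [ 179.067   20.133 -100.896] dp units [ 0.023  0.08  -3.635] turn units [-0.05  -0.139 -0.071]
[-50.3749  17.2704 106.0372  15.644   71.2077 133.3948] [ 0.4116 -0.167   0.081 ] [ 179.067    20.133  -100.8957]
spool p0.93 sat0.61 len0.090 head [ 0.3644 -0.0692] mid [ 0.3459 -0.0282] az-65.7 px [354. 261.] [394. 310.]
spool p0.84 sat0.11 len0.157 head [ 0.5101 -0.2099] mid [ 0.528  -0.1333] az-103.2 px [132. 153.] [169. 296.]
```

```bash
python3 -m crank '{"dp":[[0.02,0.08,-0.7],[0,0,-0.7],[0,0,-0.7],[0,0,-0.7],[0,0,-0.5],[0,0,-0.2],[0,0,-0.1],[0,0,0]],"turn":[[0,0,0],[0,0,0],[0,0,0],[0,0,0],[0,0,0],[0,0,0],[0,0,0],[0,0,0]],"gripper":[0.5,0.5,0.5,0.5,0.5,0.5,0.5,0.5]}' 60
python3 -m crank '{"dp":[[0,0,0],[0,0,0],[0,0,0],[0,0,0],[0,0,0],[0,0,0]],"turn":[[0,0,0],[0,0,0],[0,0,0],[0,0,0],[0,0,0],[0,0,0]],"gripper":[0.1,0.1,0.1,0.1,0.1,0.1]}' 110; python3 look.py w15.png 1
```

```text
clock: 38.4
eef_pos: [0.4131, -0.1633, -0.0252]
ee_rot: [179.2, 20.0, -100.8]
force: [-0.4, 0.7, 0.7]
width: 0.497
grasp_force: 0.0
clock: 39.0
eef_pos: [0.4133, -0.1639, -0.0246]
ee_rot: [179.2, 20.0, -100.8]
force: [-0.9, -0.8, 6.2]
width: 0.213
grasp_force: 108.2
[-49.9537  26.6244 111.3821  17.828   56.8131 128.9639] [ 0.4133 -0.1639 -0.0246] [ 179.2301   19.9596 -100.806 ]
spool p0.95 sat0.68 len0.033 head [ 0.3219 -0.2736] mid [ 0.3177 -0.2578] az-74.9 px [543.   4.] [543. 110.]
spool p0.83 sat0.11 len0.139 head [ 0.5092 -0.2133] mid [ 0.5266 -0.1463] az-104.6 px [ 47. 255.] [120. 397.]
spool p0.79 sat0.09 len0.136 head [ 0.4058 -0.2038] mid [ 0.4182 -0.1369] az-100.5 px [284. 237.] [284. 387.]
spool p0.57 sat0.63 len0.052 head [ 0.3719 -0.0426] mid [ 0.3627 -0.0182] az-69.3 px [373. 397.] [398. 422.]
```

```bash
python3 -m crank '{"dp":[[0,0,0.5],[0,0,1],[0,0,1],[0,0,1],[0,0,1],[0,0,1],[0,0,1],[0,0,1],[0,0,1],[0,0,1]],"turn":[[0,0,0],[0,0,0],[0,0,0],[-0.82,0.16,0],[-0.82,0.16,0],[-0.82,0.16,0],[-0.82,0.16,0],[-0.82,0.16,0],[0,0,1],[0,0,1]],"gripper":[0.1,0.1,0.1,0.1,0.1,0.1,0.1,0.1,0.1,0.1]}' 110 | sed -n 2,6p
python3 -m crank '{"dp":[[0.1,0.5,0.5],[0.1,0.5,0.5],[0.1,0.5,0.5],[0.1,0.5,0],[0.1,0.5,0],[0.1,0.5,0],[0.1,0.5,0],[0.1,0.5,0],[0.1,0.5,0],[0.1,0.5,0]],"turn":[[0,0,1],[0,0,1],[0,0,1],[0,0,1],[0,0,1],[0,0,1],[0,0,1],[0,0,1],[0,0,1],[0,0,1]],"gripper":[0.1,0.1,0.1,0.1,0.1,0.1,0.1,0.1,0.1,0.1]}' 110 | sed -n 2,6p
python3 -m crank '{"dp":[[0.1,0.5,0],[0.1,0.5,0],[0.1,0.5,0],[0.1,0.5,0],[0.1,0.5,0],[0.1,0.5,0],[0.1,0.5,0],[0.1,0.5,0],[0.1,0.5,0],[0.1,0.5,0]],"turn":[[0,0,1],[0,0,1],[0,0,1],[0,0,1],[0,0,1],[0,0,1],[0,0,1],[0,0,1],[0,0,1],[0,0,1]],"gripper":[0.1,0.1,0.1,0.1,0.1,0.1,0.1,0.1,0.1,0.1]}' 110 | sed -n 2,6p
python3 -m crank '{"dp":[[0.1,0.5,0],[0.1,0.5,0],[0.1,0.5,0],[0.1,0.5,0],[0.1,0.5,0],[0.1,0.5,0],[0.1,0.5,0],[0.1,0.5,0],[0.1,0.5,0],[0.1,0.5,0]],"turn":[[0,0,1],[0,0,1],[0,0,1],[0,0,1],[0,0,1],[0,0,1],[0,0,1],[0,0,1],[0,0,1],[0,0,1]],"gripper":[0.1,0.1,0.1,0.1,0.1,0.1,0.1,0.1,0.1,0.1]}' 110 | sed -n 2,6p
python3 go.py .5007 .3264 .28 180 -70 93
```

```text
eef_pos: [0.4124, -0.162, 0.2608]
ee_rot: [179.1, -5.1, -88.5]
force: [1.1, -0.1, -2.7]
width: 0.212
grasp_force: 108.1
eef_pos: [0.4422, -0.0126, 0.3043]
ee_rot: [179.0, -5.0, -28.6]
force: [0.0, 0.9, -1.9]
width: 0.21
grasp_force: 108.0
eef_pos: [0.4722, 0.1372, 0.3044]
ee_rot: [179.0, -5.0, 31.4]
force: [-0.1, -0.3, -2.2]
width: 0.207
grasp_force: 108.0
eef_pos: [0.5023, 0.2871, 0.3043]
ee_rot: [179.1, -5.0, 91.4]
force: [-1.2, -0.6, -2.1]
width: 0.209
grasp_force: 108.0
q [15.479 12.853 75.681  4.666 89.327 14.168] rot [179.066  -5.047  91.384] dp units [-0.054  1.311 -0.81 ] turn units [10.813  0.544  0.34 ]
```

```bash
python3 -m crank '{"dp":[[0,0.13,0],[0,0.13,0],[0,0.13,0],[0,0.13,0],[0,0.13,0],[0,0.13,0],[0,0.13,0],[0,0.13,0],[0,0.13,0],[0,0.13,0]],"turn":[[0.98,0.05,0.03],[0.98,0.05,0.03],[0.98,0.05,0.03],[0.98,0.05,0.03],[0.98,0.05,0.03],[0.98,0.05,0.03],[0.98,0.05,0.03],[0.98,0.05,0.03],[0.98,0.05,0.03],[0.98,0.05,0.03]],"gripper":[0.1,0.1,0.1,0.1,0.1,0.1,0.1,0.1,0.1,0.1]}' 110 | sed -n 2,6p
python3 -m crank '{"dp":[[0,0,0],[0,0,0]],"turn":[[0.98,0.05,0.03],[0,0,0]],"gripper":[0.1,0.1]}' 110 | sed -n 2,6p
python3 go.py .5007 .3264 .225 180 -70 93; sed -i 's/\[.002,-.0386,-.061\]/[.002,-.0355,-.040]/' upr.py; python3 upr.py
```

```text
eef_pos: [0.5029, 0.3251, 0.3046]
ee_rot: [-179.7, -64.1, 92.3]
force: [0.1, 0.6, -2.0]
width: 0.211
grasp_force: 108.1
eef_pos: [0.5023, 0.3245, 0.3014]
ee_rot: [-178.0, -69.9, 90.9]
force: [-0.0, -0.6, -1.8]
width: 0.208
grasp_force: 108.2
q [-16.819  20.782 102.786  62.383  94.3   -37.451] rot [-178.039  -69.885   90.89 ] dp units [-0.054  0.062 -2.546] turn units [ 0.023 -0.111  0.045]
expect mid [0.5043 0.289  0.2614]
scene exp px [389.4117 176.5794] got [390.2, 175.5] 0.73
 mask rect [391.1 174.8  24.1  40.9] 0.75 head/foot exp [397.6196 157.2463] [382.1781 193.6178]
top exp px [200.0542 220.5152] got [197.0, 220.0] 0.66
 mask rect [193.9 219.3   9.3   6.5] 0.4 head/foot exp [195.1059 218.9997] [204.4638 221.8656]
(array([0.5054, 0.2933, 0.2675]), np.float64(0.007763083920253056))
```

```bash
python3 -m crank '{"dp":[[-0.08,0.02,-0.6],[0,0,-0.7],[0,0,-0.7],[0,0,-0.7],[0,0,-0.3],[0,0,-0.3],[0,0,-0.3],[0,0,-0.3],[0,0,-0.3],[0,0,-0.3]],"turn":[[0.02,-0.1,0.04],[0,0,0],[0,0,0],[0,0,0],[0,0,0],[0,0,0],[0,0,0],[0,0,0],[0,0,0],[0,0,0]],"gripper":[0.1,0.1,0.1,0.1,0.1,0.1,0.1,0.1,0.1,0.1]}' 110 | sed -n 2,6p
python3 -m crank '{"dp":[[0,0,-0.3],[0,0,-0.3],[0,0,-0.3],[0,0,-0.2],[0,0,-0.1],[0,0,0]],"turn":[[0,0,0],[0,0,0],[0,0,0],[0,0,0],[0,0,0],[0,0,0]],"gripper":[0.1,0.1,0.1,0.1,0.1,0.1]}' 110 | sed -n 2,6p
```

```text
eef_pos: [0.5005, 0.3262, 0.1687]
ee_rot: [178.9, -69.9, 94.1]
force: [-0.2, 0.5, -1.5]
width: 0.207
grasp_force: 108.3
eef_pos: [0.5002, 0.3263, 0.1329]
ee_rot: [179.1, -69.9, 93.9]
force: [-0.3, -0.0, -0.9]
width: 0.206
grasp_force: 108.3
```

```bash
(python3 -m crank '{"dp":[[0,0,-0.15],[0,0,-0.1],[0,0,-0.1],[0,0,0]],"turn":[[0,0,0],[0,0,0],[0,0,0],[0,0,0]],"gripper":[0.1,0.1,0.1,0.1]}' 110;python3 -m crank '{"dp":[[0,0,-0.1],[0,0,0]],"turn":[[0,0,0],[0,0,0]],"gripper":[0.1,0.1]}' 110; python3 -m crank '{"dp":[[0,0,-0.08],[0,0,0]],"turn":[[0,0,0],[0,0,0]],"gripper":[0.1,0.1]}' 110) | grep -E "pos|force:"
```

```text
eef_pos: [0.5002, 0.3263, 0.1225]
force: [0.1, -0.2, -3.0]
grasp_force: 108.3
eef_pos: [0.5003, 0.3262, 0.1195]
force: [-0.1, -0.5, -2.3]
grasp_force: 108.3
eef_pos: [0.5003, 0.3263, 0.1171]
force: [0.2, 0.2, -1.4]
grasp_force: 108.3
```

```bash
python3 -m crank '{"dp":[[0,0,-0.04],[0,0,0],[0,0,0],[0,0,0],[0,0,0],[0,0,0]],"turn":[[0,0,0],[0,0,0],[0,0,0],[0,0,0],[0,0,0],[0,0,0]],"gripper":[0.2,0.42,0.42,0.42,0.42,0.42]}' 60 | sed -n 2,6p
python3 -m crank '{"dp":[[0,-0.5,0.2],[0,-0.8,0.3],[0,-1,0.4],[0,-1,0.5],[0,-0.5,1],[0,-0.5,1],[0,-0.5,1],[0,-0.3,1],[0,-0.3,0.8],[0,-0.5,0.6]],"turn":[[0,0,0],[0,0,0],[0,0,0],[0,0,0],[-0.97,-0.07,0],[-0.97,-0.07,0],[-0.97,-0.07,0],[-0.97,-0.07,0],[-0.97,-0.07,0],[-0.97,-0.07,0]],"gripper":[0.42,0.42,0.42,0.42,0.42,0.42,0.42,0.42,0.42,0.42]}' 60| sed -n 2,3p
python3 -m crank '{"dp":[[0,0,0],[0,0,0],[0,0,0],[0,0,0],[0,0,0],[0,0,0],[0,0,0]],"turn":[[-0.97,-0.07,0],[-0.97,-0.07,0],[-0.97,-0.07,0],[-0.97,-0.07,0],[-0.97,-0.07,0],[-0.97,-0.07,0],[0,0,0]],"gripper":[0.42,0.42,0.42,0.42,0.42,0.42,0.42]}' 60| sed -n 2,3p
python3 look.py w16.png; python3 - <<'E'
from h import *
np.set_printoptions(precision=4,suppress=True)
s=state()
for r in masks_of('spool0','wrist'): print('%.2f'%r['p'],np.round(r['rect'],0),'at z.14',atz('wrist',r['rect'][:2],.14,s))
for r in place_of('pocket0','wrist'): print('pk %.2f'%r['p'],np.round(r['at']),atz('wrist',r['at'],.006,s))
b=get_image('scene')[170:270,330:430][:,:,::-1]; a=cv2.imread('pics/w16.png')
o=np.zeros((420,800,3),np.uint8); o[:,:400]=cv2.resize(a,(400,420))[:,:]; o[:400,400:]=cv2.resize(b,(400,400),interpolation=cv2.INTER_CUBIC); o[:300,:400]=cv2.resize(a[:300],(400,300)); cv2.imwrite('pics/m3.png',o)
E
```

```text
eef_pos: [0.5004, 0.3263, 0.1163]
ee_rot: [179.0, -69.9, 94.1]
force: [0.5, -0.5, -0.1]
width: 0.418
grasp_force: 0.0
eef_pos: [0.5002, 0.1477, 0.323]
ee_rot: [178.7, -34.5, 94.1]
eef_pos: [0.4996, 0.1507, 0.3211]
ee_rot: [178.9, 0.2, 94.3]
[ 4.7138  7.9877 79.2015 -0.2443 91.6853  0.4415] [0.4996 0.1507 0.3211] [178.8726   0.2353  94.2604]
0.83 [285. 323.  32.  71.] at z.14 [ 0.5184 -0.0346  0.14  ]
0.77 [293.  41.  25.  35.] at z.14 [0.5015 0.2853 0.14  ]
0.73 [121. 324.  18.  18.] at z.14 [ 0.3138 -0.0486  0.14  ]
0.70 [330. 366.  13.  15.] at z.14 [ 0.5826 -0.0977  0.14  ]
0.66 [176. 236.  44.  87.] at z.14 [0.3851 0.0749 0.14  ]
0.64 [343.  41.  38.  32.] at z.14 [0.5502 0.2894 0.14  ]
pk 0.96 [250.  54.] [0.4509 0.2859 0.006 ]
pk 0.87 [249.   6.] [0.4463 0.3419 0.006 ]
pk 0.82 [294.   8.] [0.5042 0.3444 0.006 ]
pk 0.79 [328.  55.] [0.5548 0.2933 0.006 ]
pk 0.78 [330.  11.] [0.5506 0.3448 0.006 ]
pk 0.75 [287.  56.] [0.5001 0.288  0.006 ]
```

View pics/m3.png

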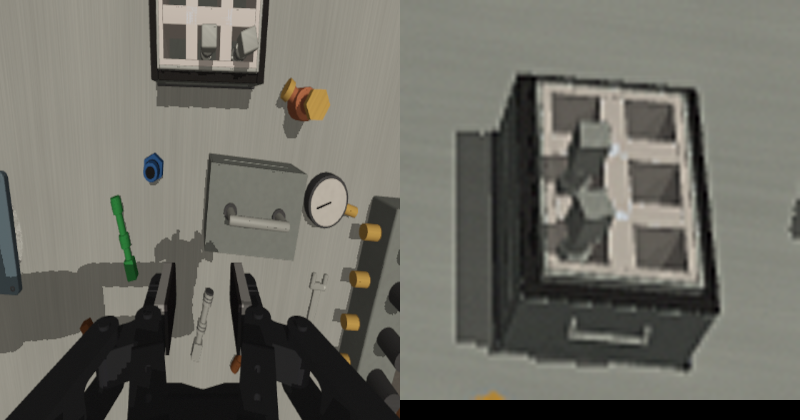

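Both spools stand in the middle and far −y pockets (heads at (205,40),(245,45) in the montage). Back for the third.

```bash
python3 -m crank '{"dp":[[0,-0.5,0],[0,-0.5,0],[0,-0.5,0],[0,-0.5,0],[0,-0.5,0],[0,-0.5,0],[0,-0.5,0],[0,-0.5,0],[0,-0.5,0],[0,-0.5,0]],"turn":[[0,0,-1],[0,0,-1],[0,0,-1],[0,0,-1],[0,0,-1],[0,0,-1],[0,0,-1],[0,0,-1],[0,0,-1],[0,0,-1]],"gripper":[0.42,0.42,0.42,0.42,0.42,0.42,0.42,0.42,0.42,0.42]}' 60 | sed -n 2,3p
python3 -m crank '{"dp":[[0,-0.5,-0.1],[0,-0.5,-0.1],[0,-0.5,-0.1],[0,-0.5,-0.1],[0,-0.5,-0.1],[0,-0.5,-0.1],[0,-0.5,-0.1],[0,-0.5,-0.1],[0,-0.5,-0.1],[0,-0.5,-0.1]],"turn":[[0,0,-1],[0,0,-1],[0,0,-1],[0,0,-1],[0,0,-1],[0,0,-1],[0,0,-1],[0,0,-1],[0,0,-1],[0,0,-1]],"gripper":[0.42,0.42,0.42,0.42,0.42,0.42,0.42,0.42,0.42,0.42]}' 60 | sed -n 2,3p
python3 -m crank '{"dp":[[0,-0.5,0],[0,-0.5,0],[0,-0.5,0],[0,-0.5,0],[0,0,0],[0,0,0],[0,0,0],[0,0,0],[0,0,0],[0,0,0]],"turn":[[0,0,-1],[0,0,-1],[0,0,-1],[0,0,-1],[0,0,-1],[0,0,-1],[0,0,-1],[0,0,-1],[0,0,-1],[0,0,-1]],"gripper":[0.42,0.42,0.42,0.42,0.42,0.42,0.42,0.42,0.42,0.42]}' 60| sed -n 2,3p
python3 -m crank '{"dp":[[0,0,0],[0,0,0],[0,0,0]],"turn":[[0,0,-1],[0,0,-0.5],[0,0,0]],"gripper":[0.42,0.42,0.42]}' 60| sed -n 2,3p
python3 look.py w17.png 1
```

```text
eef_pos: [0.4999, -0.0029, 0.3199]
ee_rot: [179.0, 0.1, 33.7]
eef_pos: [0.4994, -0.1528, 0.2898]
ee_rot: [179.0, 0.2, -26.3]
eef_pos: [0.4993, -0.2122, 0.2899]
ee_rot: [178.9, 0.2, -86.3]
eef_pos: [0.4994, -0.2121, 0.2899]
ee_rot: [178.9, 0.2, -95.1]
[-34.5171  12.2588  78.1677  -0.383   90.6336 150.579 ] [ 0.4994 -0.2121  0.2899] [178.8883   0.1871 -95.0987]
spool p0.87 sat0.68 len0.147 head [ 0.6105 -0.2282] mid [ 0.6425 -0.1623] az-115.9 px [197. 158.] [169. 251.]
spool p0.72 sat0.70 len0.146 head [ 0.3141 -0.2716] mid [ 0.2795 -0.2071] az-61.8 px [417. 104.] [462. 195.]
spool p0.69 sat0.09 len0.145 head [ 0.5119 -0.2063] mid [ 0.5249 -0.1351] az-100.4 px [271. 167.] [263. 262.]
spool p0.57 sat0.63 len0.128 head [ 0.3634 -0.0599] mid [0.3458 0.0015] az-74.0 px [379. 255.] [401. 321.]
```

```bash
python3 -m crank '{"dp":[[0.07,0.14,-0.78],[0.07,0.14,-0.78],[0.07,0.14,-0.78],[0.07,0.14,-0.78],[0.07,0.14,-0.78],[0.07,0.14,-0.78],[0.07,0.14,-0.78],[0.07,0.14,-0.78],[0.07,0.14,-0.78],[0,0,0]],"turn":[[0,0,-0.92],[0.82,-0.16,0],[0.82,-0.16,0],[0.82,-0.16,0],[0.82,-0.16,0],[0,0,0],[0,0,0],[0,0,0],[0,0,0],[0,0,0]],"gripper":[0.5,0.5,0.5,0.5,0.5,0.5,0.5,0.5,0.5,0.5]}' 60 | sed -n 2,3p
python3 go.py .5177 -.1744 -.027 180 20 -100.4
```

```text
eef_pos: [0.5173, -0.1713, 0.0768]
ee_rot: [178.8, 20.4, -100.4]
q [-42.358  25.887  93.168  17.233  73.793 141.159] rot [ 178.82    20.368 -100.445] dp units [ 0.013 -0.103 -3.461] turn units [-0.094 -0.17  -0.06 ]
```

```bash
python3 -m crank '{"dp":[[0,-0.13,-0.7],[0,0,-0.7],[0,0,-0.7],[0,0,-0.6],[0,0,-0.4],[0,0,-0.2],[0,0,-0.1],[0,0,0]],"turn":[[0,-0.15,0],[0,0,0],[0,0,0],[0,0,0],[0,0,0],[0,0,0],[0,0,0],[0,0,0]],"gripper":[0.5,0.5,0.5,0.5,0.5,0.5,0.5,0.5]}' 60
python3 -m crank '{"dp":[[0,0,0],[0,0,0],[0,0,0],[0,0,0],[0,0,0],[0,0,0]],"turn":[[0,0,0],[0,0,0],[0,0,0],[0,0,0],[0,0,0],[0,0,0]],"gripper":[0.1,0.1,0.1,0.1,0.1,0.1]}' 110
```

```text
clock: 54.8
eef_pos: [0.5195, -0.1771, -0.022]
ee_rot: [-179.9, 20.3, -100.0]
force: [-0.5, -0.1, -0.1]
width: 0.504
grasp_force: 0.0
clock: 55.4
eef_pos: [0.5197, -0.1774, -0.0212]
ee_rot: [-179.8, 20.3, -100.0]
force: [-2.0, -0.9, 5.9]
width: 0.201
grasp_force: 108.2
```

```bash
python3 -m crank '{"dp":[[0,0,0],[0,0,0],[0,0,0],[0,0.1,-0.1],[0,0,-0.1],[0,0,0]],"turn":[[0,0,0],[0,0,0],[0,0,0],[0,0,0],[0,0,0],[0,0,0]],"gripper":[0.5,0.5,0.5,0.5,0.5,0.5]}' 60| sed -n 2,6p
python3 -m crank '{"dp":[[0,0,0],[0,0,0],[0,0,0],[0,0,0],[0,0,0],[0,0,0]],"turn":[[0,0,0],[0,0,0],[0,0,0],[0,0,0],[0,0,0],[0,0,0]],"gripper":[0.1,0.1,0.1,0.1,0.1,0.1]}' 110| sed -n 2,6p
python3 -m crank '{"dp":[[0,0,0.5],[0,0,1],[0,0,1],[0,0,1],[0,0,1],[0,0,1],[0,0,1],[0,0,1],[0,0,1],[0,0,1]],"turn":[[0,0,0],[0,0,0],[0,0,0],[-0.82,0.16,0],[-0.82,0.16,0],[-0.82,0.16,0],[-0.82,0.16,0],[-0.82,0.16,0],[0,0,1],[0,0,1]],"gripper":[0.1,0.1,0.1,0.1,0.1,0.1,0.1,0.1,0.1,0.1]}' 110 | sed -n 2,6p
```

```text
eef_pos: [0.5188, -0.1733, -0.0291]
ee_rot: [-180.0, 20.4, -100.1]
force: [0.2, 0.3, 0.7]
width: 0.498
grasp_force: 0.0
eef_pos: [0.5193, -0.1741, -0.0282]
ee_rot: [-179.9, 20.3, -100.1]
force: [-0.5, -1.1, 6.0]
width: 0.219
grasp_force: 108.5
eef_pos: [0.5188, -0.172, 0.2581]
ee_rot: [179.6, -4.7, -87.8]
force: [0.9, -0.1, -3.2]
width: 0.215
grasp_force: 108.0
```

```bash
python3 -m crank '{"dp":[[-0.1,0.5,0.5],[-0.1,0.5,0.5],[-0.1,0.5,0.5],[-0.1,0.5,0],[-0.1,0.5,0],[-0.1,0.5,0],[-0.1,0.5,0],[-0.1,0.5,0],[-0.1,0.5,0],[-0.1,0.5,0]],"turn":[[0,0,1],[0,0,1],[0,0,1],[0,0,1],[0,0,1],[0,0,1],[0,0,1],[0,0,1],[0,0,1],[0,0,1]],"gripper":[0.1,0.1,0.1,0.1,0.1,0.1,0.1,0.1,0.1,0.1]}' 110 | sed -n 2,6p
python3 -m crank '{"dp":[[-0.1,0.5,0],[-0.1,0.5,0],[-0.1,0.5,0],[-0.1,0.5,0],[-0.1,0.5,0],[-0.1,0.5,0],[-0.1,0.5,0],[-0.1,0.5,0],[-0.1,0.5,0],[-0.1,0.5,0]],"turn":[[0,0,1],[0,0,1],[0,0,1],[0,0,1],[0,0,1],[0,0,1],[0,0,1],[0,0,1],[0,0,1],[0,0,1]],"gripper":[0.1,0.1,0.1,0.1,0.1,0.1,0.1,0.1,0.1,0.1]}' 110 | sed -n 2,6p
python3 -m crank '{"dp":[[0,0.6,0],[0,0.6,0],[0,0.6,0],[0,0.6,0],[0,0.6,0],[0,0.6,0],[0,0.5,0],[0,0.5,0],[0,0.5,0],[0,0.5,0]],"turn":[[0,0,1],[0,0,1],[0,0,1],[0,0,1],[0,0,1],[0,0,1],[0,0,1],[0,0,1],[0,0,1],[0,0,1]],"gripper":[0.1,0.1,0.1,0.1,0.1,0.1,0.1,0.1,0.1,0.1]}' 110 | sed -n 2,6p
python3 -m crank '{"dp":[[0,0.12,0],[0,0.12,0],[0,0.12,0],[0,0.12,0],[0,0.12,0],[0,0.12,0],[0,0.12,0],[0,0.12,0],[0,0.12,0],[0,0.12,0]],"turn":[[0.98,0.05,0.03],[0.98,0.05,0.03],[0.98,0.05,0.03],[0.98,0.05,0.03],[0.98,0.05,0.03],[0.98,0.05,0.03],[0.98,0.05,0.03],[0.98,0.05,0.03],[0.98,0.05,0.03],[0.98,0.05,0.03]],"gripper":[0.1,0.1,0.1,0.1,0.1,0.1,0.1,0.1,0.1,0.1]}' 110 | sed -n 2,6p
python3 -m crank '{"dp":[[0,0,0],[0,0,0]],"turn":[[0.9,0.05,0.03],[0,0,0]],"gripper":[0.1,0.1]}' 110 | sed -n 2,6p
python3 go.py .4486 .327 .225 180 -70 93; sed -i 's/-.0355,-.040/-.0385,-.040/' upr.py; python3 upr.py
```

```text
eef_pos: [0.4883, -0.0228, 0.3017]
ee_rot: [179.7, -4.7, -27.9]
force: [-0.2, 0.2, -1.4]
width: 0.216
grasp_force: 108.0
eef_pos: [0.4582, 0.127, 0.3017]
ee_rot: [179.7, -4.7, 32.1]
force: [0.7, 0.1, -3.7]
width: 0.212
grasp_force: 108.0
eef_pos: [0.4583, 0.2948, 0.3017]
ee_rot: [179.7, -4.7, 92.1]
force: [0.1, 0.0, -2.6]
width: 0.217
grasp_force: 108.0
eef_pos: [0.4591, 0.3298, 0.3021]
ee_rot: [179.6, -63.8, 93.9]
force: [-0.6, -0.1, -2.8]
width: 0.215
grasp_force: 108.2
eef_pos: [0.4587, 0.3293, 0.2994]
ee_rot: [-179.4, -69.1, 93.1]
force: [-0.5, 0.4, -3.0]
width: 0.216
grasp_force: 108.4
q [-17.377  17.066 107.979  60.888  94.058 -39.795] rot [-179.368  -69.102   93.065] dp units [-0.337 -0.077 -2.479] turn units [ 0.151 -0.029 -0.11 ]
expect mid [0.4607 0.2908 0.2594]
scene exp px [389.7003 163.2359] got [391.2, 162.4] 0.5
 mask rect [391.1 161.8  25.4  44.3] 0.68 head/foot exp [397.695  143.5762] [382.6308 180.6204]
top exp px [199.599  234.5162] got [197.6, 233.7] 0.54
(array([0.4631, 0.2942, 0.2658]), np.float64(0.0028775416513189137))
```

```bash
python3 -m crank '{"dp":[[-0.34,-0.1,-0.3],[0,0,-0.7],[0,0,-0.7],[0,0,-0.7],[0,0,-0.5],[0,0,-0.3],[0,0,-0.3],[0,0,-0.3],[0,0,-0.3],[0,0,-0.3]],"turn":[[0.15,-0.03,-0.1],[0,0,0],[0,0,0],[0,0,0],[0,0,0],[0,0,0],[0,0,0],[0,0,0],[0,0,0],[0,0,0]],"gripper":[0.1,0.1,0.1,0.1,0.1,0.1,0.1,0.1,0.1,0.1]}' 110 | sed -n 2,6p
python3 -m crank '{"dp":[[0,0,-0.3],[0,0,-0.3],[0,0,-0.3],[0,0,-0.2],[0,0,-0.1],[0,0,0]],"turn":[[0,0,0],[0,0,0],[0,0,0],[0,0,0],[0,0,0],[0,0,0]],"gripper":[0.1,0.1,0.1,0.1,0.1,0.1]}' 110 | sed -n 2,6p
(python3 -m crank '{"dp":[[0,0,-0.1],[0,0,-0.1],[0,0,-0.1],[0,0,0]],"turn":[[0,0,0],[0,0,0],[0,0,0],[0,0,0]],"gripper":[0.1,0.1,0.1,0.1]}' 110) | grep -E "pos|force:"
```

```text
eef_pos: [0.4492, 0.3271, 0.1691]
ee_rot: [178.7, -69.9, 94.3]
force: [0.5, -0.1, -1.8]
width: 0.219
grasp_force: 108.3
eef_pos: [0.449, 0.3272, 0.1332]
ee_rot: [179.0, -69.9, 94.1]
force: [-0.5, -0.2, -1.7]
width: 0.217
grasp_force: 108.3
eef_pos: [0.4489, 0.3272, 0.1243]
force: [0.8, -0.2, -2.4]
grasp_force: 108.3
```

```bash
(python3 -m crank '{"dp":[[0,0,-0.12],[0,0,0]],"turn":[[0,0,0],[0,0,0]],"gripper":[0.1,0.1]}' 110;python3 -m crank '{"dp":[[0,0,-0.1],[0,0,0]],"turn":[[0,0,0],[0,0,0]],"gripper":[0.1,0.1]}' 110; python3 -m crank '{"dp":[[0,0,-0.05],[0,0,0]],"turn":[[0,0,0],[0,0,0]],"gripper":[0.1,0.1]}' 110) | grep -E "pos|force:"
```

```text
eef_pos: [0.449, 0.3272, 0.1206]
force: [-0.3, 0.8, -3.2]
grasp_force: 108.3
eef_pos: [0.449, 0.3272, 0.1177]
force: [0.7, 0.1, -1.9]
grasp_force: 108.3
eef_pos: [0.449, 0.3272, 0.1163]
force: [0.1, 0.5, -2.5]
grasp_force: 108.3
```

```bash
python3 -m crank '{"dp":[[0,0,0],[0,0,0],[0,0,0],[0,0,0],[0,0,0],[0,0,0]],"turn":[[0,0,0],[0,0,0],[0,0,0],[0,0,0],[0,0,0],[0,0,0]],"gripper":[0.2,0.42,0.42,0.42,0.42,0.42]}' 60 | sed -n 2,6p
python3 -m crank '{"dp":[[0,-0.5,0.2],[0,-0.8,0.3],[0,-1,0.4],[0,-1,0.5],[0,-0.5,1],[0,-0.2,1],[0,-0.2,1],[0,0,1],[0,0,1],[0,0,1]],"turn":[[0,0,0],[0,0,0],[0,0,0],[0,0,0],[-0.97,-0.07,0],[-0.97,-0.07,0],[-0.97,-0.07,0],[-0.97,-0.07,0],[-0.97,-0.07,0],[-0.97,-0.07,0]],"gripper":[0.42,0.42,0.42,0.42,0.42,0.42,0.42,0.42,0.42,0.42]}' 60| sed -n 2,3p
python3 -m crank '{"dp":[[0,0,0],[0,0,0],[0,0,0],[0,0,0],[0,0,0],[0,0,0],[0,0,0],[0,0,0],[0,0,0],[0,0,0]],"turn":[[-0.97,-0.07,0],[-0.97,-0.07,0],[-0.97,-0.07,0],[-0.97,-0.07,0],[-0.97,-0.07,0],[-0.97,-0.07,0],[0,0,-1],[0,0,-1],[0,0,-1],[0,0,-1]],"gripper":[0.42,0.42,0.42,0.42,0.42,0.42,0.42,0.42,0.42,0.42]}' 60| sed -n 2,3p
python3 -m crank '{"dp":[[0,0,0],[0,0,0],[0,0,0],[0,0,0],[0,0,0],[0,0,0],[0,0,0],[0,0,0],[0,0,0],[0,0,0]],"turn":[[0,0,-1],[0,0,-1],[0,0,-1],[0,0,-1],[0,0,-1],[0,0,-1],[0,0,-1],[0,0,-1],[0,0,-1],[0,0,-1]],"gripper":[0.42,0.42,0.42,0.42,0.42,0.42,0.42,0.42,0.42,0.42]}' 60| sed -n 2,3p
python3 -m crank '{"dp":[[0,0.3,0],[0,0,0],[0,0,0]],"turn":[[0,0,-1],[0,0,-0.5],[0,0,0]],"gripper":[0.42,0.42,0.42]}' 60| sed -n 2,3p
cat > cov.py <<'E'
import sys
from look import *
s=state(); im=get_image('wrist')
for r in masks_of('cover','wrist')[:2]:
    m=r['pixels'].astype(np.uint8); cs=max(cv2.findContours(m,cv2.RETR_EXTERNAL,cv2.CHAIN_APPROX_NONE)[0],key=cv2.contourArea)
    P=np.array([atz('wrist',p,.0,s)[:2] for p in cv2.convexHull(cs).reshape(-1,2)],np.float32)*1000
    print('cover mask %.2f'%r['p'],np.round(r['rect']),cv2.minAreaRect(P))
for t,z in(('cover_bar',.117),('cover',0.)):
    for r in place_of(t,'wrist')[:2]: print(t,'%.2f'%r['p'],np.round(r['at'],1),atz('wrist',r['at'],z,s),'o,d',ray('wrist',r['at'],s))
for r in masks_of('spool0','wrist'): print('sp %.2f'%r['p'],np.round(r['rect']),atz('wrist',r['rect'][:2],.14,s))
E
python3 boxfit.py w18.png; python3 cov.py w18.png
```

```text
eef_pos: [0.4491, 0.3272, 0.1166]
ee_rot: [178.8, -69.9, 94.2]
force: [0.1, -0.3, -1.1]
width: 0.42
grasp_force: 0.0
eef_pos: [0.4486, 0.201, 0.3404]
ee_rot: [178.8, -34.6, 94.1]
eef_pos: [0.4483, 0.2014, 0.3381]
ee_rot: [179.0, 0.2, 69.9]
eef_pos: [0.4484, 0.2011, 0.3382]
ee_rot: [179.0, 0.2, 9.9]
eef_pos: [0.4485, 0.2103, 0.3381]
ee_rot: [178.9, 0.2, 1.2]
[ 12.9979   6.1995  78.9841  -1.001   95.234  101.7563] [0.4485 0.2103 0.3381] [178.9386   0.2048   1.1521]
mask 0.65 [379.1, 57.9, 124.5, 115.7] 12230
th 90.0 [ 89.9 108.  111.  144. ]
white med 108.0 10980
white [577.9473 101.6575] 117.58741760253906 120.44892120361328 88.94090270996094
mask [578.9922 103.5618] 128.81393432617188 123.01744842529297 89.03113555908203
[ 12.9772   6.1834  78.9714  -1.0095  95.2189 101.6586] [0.4488 0.2101 0.3383] [178.9395   0.1619   1.2286]
cover mask 0.93 [375.  59. 122. 118.] ((589.0958251953125, 80.73943328857422), (155.64303588867188, 150.15370178222656), 88.72618103027344)
cover mask 0.57 [194. 117. 126. 160.] ((497.2640075683594, 331.796630859375), (218.24777221679688, 165.68112182617188), 2.971841335296631)
cover_bar 0.72 [389.1  31.4] [0.6017 0.0968 0.117 ] o,d (array([0.5287, 0.2151, 0.5163]), array([ 0.2031, -0.3294, -1.1118]))
cover 0.97 [360.9  43.7] [0.6068 0.0997 0.    ] o,d (array([0.5287, 0.2151, 0.5163]), array([ 0.1667, -0.2462, -1.1019]))
cover 0.17 [210.1 123.3] [0.4951 0.3139 0.    ] o,d (array([0.5287, 0.2151, 0.5163]), array([-0.0675,  0.1983, -1.036 ]))
sp 0.81 [518. 264.  83.  48.] [ 0.3395 -0.0915  0.14  ]
sp 0.74 [401. 221.  93.  29.] [0.3949 0.0647 0.14  ]
sp 0.70 [218. 165.  30.  30.] [0.4588 0.28   0.14  ]
sp 0.68 [534.  17.  51.  32.] [ 0.6136 -0.0412  0.14  ]
sp 0.60 [210.  72.  32.  23.] [0.5553 0.285  0.14  ]
sp 0.59 [213. 124.  33.  21.] [0.5041 0.284  0.14  ]
```

```bash
python3 -m crank '{"dp":[[0.6,-0.75,0],[0.6,-0.75,0],[0.6,-0.75,0],[0.6,-0.75,0],[0.6,-0.75,0],[0,0,0],[0,0,0]],"turn":[[0,0,0],[0,0,0],[0,0,0],[0,0,0],[0,0,0],[0,0,0],[0,0,0]],"gripper":[0.6,0.6,0.6,0.6,0.6,0.6,0.6]}' 60| sed -n 2,3p
cat >> cov.py <<'E'
r=masks_of('cover','wrist')[0]; m=r['pixels'].astype(np.uint8)
g=cv2.cvtColor(im,cv2.COLOR_RGB2GRAY); mm=cv2.erode(m,np.ones((9,9)))
v=g[mm>0]; print('grey pct',np.percentile(v,[5,25,50,75,95,99]))
for th in (np.percentile(v,96),np.percentile(v,93),150):
    n,l,st,ce=cv2.connectedComponentsWithStats(((g>th)&(mm>0)).astype(np.uint8))
    if n>1:
        k=1+np.argmax(st[1:,4]); ys,xs=np.nonzero(l==k); R=cv2.minAreaRect(np.stack([xs,ys],1).astype(np.float32)); bp=cv2.boxPoints(R)
        e=((bp[0]+bp[1])/2,(bp[2]+bp[3])/2) if np.linalg.norm(bp[0]-bp[1])<np.linalg.norm(bp[1]-bp[2]) else ((bp[1]+bp[2])/2,(bp[0]+bp[3])/2)
        A,B=[atz('wrist',p,.12,s) for p in e]; d=A-B if A[0]>B[0] else B-A
        print('bar th%.0f'%th,R,'ends',A,B,'len%.3f yaw%.1f'%(np.linalg.norm(d),np.degrees(np.arctan2(d[1],d[0]))))
E
python3 cov.py w19.png
```

```text
eef_pos: [0.539, 0.0974, 0.338]
ee_rot: [179.0, 0.2, 1.1]
[-0.6779 11.78   72.3288 -1.044  96.0518 88.127 ] [0.539  0.0974 0.338 ] [178.9673   0.1935   1.0848]
cover mask 0.61 [283. 109. 104. 153.] ((601.5595703125, 95.9153060913086), (144.3776092529297, 205.655029296875), 88.86963653564453)
cover mask 0.56 [118. 186. 141. 147.] ((483.6706848144531, 342.639404296875), (228.4537353515625, 191.88963317871094), 3.144249677658081)
cover_bar 0.70 [283.8 114.3] [0.6042 0.0952 0.117 ] o,d (array([0.6187, 0.1028, 0.5163]), array([-0.0377, -0.0196, -1.0404]))
cover 0.73 [279.2 112.4] [0.6025 0.0999 0.    ] o,d (array([0.6187, 0.1028, 0.5163]), array([-0.0326, -0.0059, -1.0424]))
sp 0.97 [123. 198.  43.  29.] [0.5093 0.2787 0.14  ]
sp 0.90 [130. 235.  39.  32.] [0.4624 0.2763 0.14  ]
sp 0.88 [465.  88.  94.  64.] [ 0.6351 -0.0955  0.14  ]
sp 0.75 [453. 304.  82.  44.] [ 0.3704 -0.1301  0.14  ]
sp 0.67 [116. 154.  38.  26.] [0.5591 0.2803 0.14  ]
sp 0.65 [329. 270.  84.  31.] [0.4181 0.0353 0.14  ]
sp 0.27 [287. 109. 112. 150.] [0.6101 0.0927 0.14  ]
grey pct [ 73.   121.   123.   126.   139.   160.18]
bar th144 ((281.54248046875, 112.98094177246094), (6.07805871963501, 92.25328826904297), 2.385944366455078) ends [0.6537 0.0967 0.12  ] [0.5535 0.0992 0.12  ] len0.100 yaw-1.5
bar th129 ((281.364990234375, 112.97113037109375), (8.718271255493164, 94.26630401611328), 2.6025619506835938) ends [0.6548 0.0966 0.12  ] [0.5523 0.0997 0.12  ] len0.102 yaw-1.7
bar th150 ((281.2184753417969, 112.42677307128906), (4.706608295440674, 91.25114440917969), 3.2704875469207764) ends [0.6538 0.0963 0.12  ] [0.5548 0.1004 0.12  ] len0.099 yaw-2.4
```

View pics/w19.png

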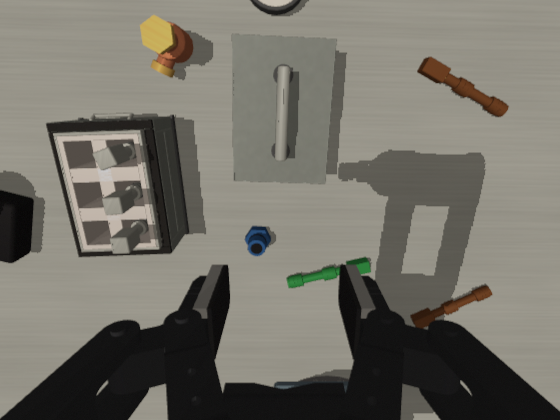

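The picture shows all three spools standing in the −y row, and the cover with its bar at (282,70–160), aligned to within 2° of x. Grasp the bar.

```bash
python3 -m crank '{"dp":[[0.27,0,-0.9],[0.27,0,-0.9],[0.27,0,-0.9],[0.27,0,-0.9],[0.27,0,-0.9],[0.27,0,-0.9],[0.27,0,-0.9],[0.27,0,-0.9],[0,0,0],[0,0,0]],"turn":[[0,0,-0.5],[0,0,0],[0,0,0],[0,0,0],[0,0,0],[0,0,0],[0,0,0],[0,0,0],[0,0,0],[0,0,0]],"gripper":[0.5,0.5,0.5,0.5,0.5,0.5,0.5,0.5,0.5,0.5]}' 60| sed -n 2,4p
python3 go.py .6037 .098 .068 180 0 -2
```

```text
eef_pos: [0.6034, 0.098, 0.1226]
ee_rot: [178.9, 0.2, -1.8]
force: [0.5, 0.7, 0.1]
q [-0.536 24.391 84.55  -1.115 71.285 91.64 ] rot [178.939   0.199  -1.818] dp units [ 0.01   0.002 -1.819] turn units [ 0.176 -0.039 -0.031]
```

```bash
python3 -m crank '{"dp":[[0,0,-0.5],[0,0,-0.4],[0,0,-0.4],[0,0,-0.3],[0,0,-0.2],[0,0,0]],"turn":[[0.17,0,0],[0,0,0],[0,0,0],[0,0,0],[0,0,0],[0,0,0]],"gripper":[0.5,0.5,0.5,0.5,0.5,0.5]}' 60| sed -n 2,4p
python3 -m crank '{"dp":[[0,0,0],[0,0,0],[0,0,0],[0,0,0],[0,0,0],[0,0,0]],"turn":[[0,0,0],[0,0,0],[0,0,0],[0,0,0],[0,0,0],[0,0,0]],"gripper":[0.0,0,0,0,0,0]}' 115
```

```text
eef_pos: [0.6031, 0.0978, 0.0675]
ee_rot: [180.0, 0.3, -1.8]
force: [0.1, -0.2, 0.5]
clock: 72.3
eef_pos: [0.6043, 0.0974, 0.069]
ee_rot: [179.9, 0.1, -1.8]
force: [-0.4, -2.8, 3.8]
width: 0.114
grasp_force: 112.9
```

```bash
python3 -m crank '{"dp":[[0,0,0],[0,0,0],[0,0,0],[0,0,-0.15],[0,0,-0.15],[0,0,0]],"turn":[[0,0,0],[0,0,0],[0,0,0],[0,0,0],[0,0,0],[0,0,0]],"gripper":[0.45,0.45,0.45,0.45,0.45,0.45]}' 60| sed -n 2,4p
python3 -m crank '{"dp":[[0,0,0],[0,0,0],[0,0,0],[0,0,0],[0,0,0],[0,0,0]],"turn":[[0,0,0],[0,0,0],[0,0,0],[0,0,0],[0,0,0],[0,0,0]],"gripper":[0.0,0,0,0,0,0]}' 115
```

```text
eef_pos: [0.603, 0.0977, 0.0583]
ee_rot: [180.0, 0.3, -1.8]
force: [-0.4, -0.4, 0.5]
clock: 73.5
eef_pos: [0.6039, 0.0974, 0.0596]
ee_rot: [179.9, 0.2, -1.8]
force: [0.3, -2.7, 0.3]
width: 0.126
grasp_force: 112.4
```

```bash
python3 -m crank '{"dp":[[0,0,0.2],[0,0,0.5],[0,0,0.8],[0,0,0.8],[0,0,0.8],[0,0,0.8],[0,0,0.8],[0,0,0.8],[0,0,0.8],[0,0,0]],"turn":[[0,0,0],[0,0,0],[0,0,0],[0,0,0],[0,0,0],[0,0,0.4],[0,0,0.4],[0,0,0],[0,0,0],[0,0,0]],"gripper":[0,0,0,0,0,0,0,0,0,0]}' 115
python3 go.py .5012 .317 .245 180 0 3; python3 -c "
from cov import *" x.png 2>&1 | grep -E "bar|cover"
```

```text
clock: 74.5
eef_pos: [0.6056, 0.0982, 0.2522]
ee_rot: [180.0, -0.2, 3.0]
force: [-0.5, -0.1, -3.1]
width: 0.127
grasp_force: 112.4
q [-1.189 19.645 73.318 -0.013 86.814 85.831] rot [179.971  -0.222   2.981] dp units [-3.479  7.294 -0.239] turn units [0.003 0.037 0.003]
cover mask 0.96 [283. 237. 280. 308.] ((475.15960693359375, 91.31861877441406), (458.88201904296875, 331.9062805175781), 3.215829372406006)
cover_bar 0.62 [283.3 302. ] [0.4818 0.0921 0.117 ] o,d (array([0.6839, 0.1023, 0.4279]), array([-0.5641, -0.0284, -0.8675]))
cover 0.95 [284.  213.6] [0.5421 0.0944 0.    ] o,d (array([0.6839, 0.1023, 0.4279]), array([-0.3147, -0.0175, -0.9491]))
bar th155 ((280.2254638671875, 234.9453125), (18.650217056274414, 92.0483169555664), 0.8303154110908508) ends [0.6061 0.1008 0.12  ] [0.5085 0.0973 0.12  ] len0.098 yaw2.0
bar th145 ((281.0, 234.5), (93.0, 24.0), 90.0) ends [0.607  0.1007 0.12  ] [0.5085 0.0959 0.12  ] len0.099 yaw2.8
bar th150 ((281.0, 235.0), (92.0, 22.0), 90.0) ends [0.6061 0.1007 0.12  ] [0.5085 0.0959 0.12  ] len0.098 yaw2.8
```

```bash
python3 -m crank '{"dp":[[-0.43,0.91,0],[-0.43,0.91,0],[-0.43,0.91,0],[-0.43,0.91,0],[-0.43,0.91,0],[-0.43,0.91,0],[-0.43,0.91,0],[-0.43,0.91,0],[0,0,0],[0,0,0]],"turn":[[0,0,0],[0,0,0],[0,0,0],[0,0,0],[0,0,0],[0,0,0],[0,0,0],[0,0,0],[0,0,0],[0,0,0]],"gripper":[0,0,0,0,0,0,0,0,0,0]}' 115
python3 go.py .502 .317 .180 180 0 3; python3 - <<'E'
from h import *
from upr import proj
s=state(); e=s['eef_pos']; th=np.radians(3);ex=np.array([np.cos(th),np.sin(th),0]);ey=np.array([-ex[1],ex[0],0])
for c in('scene','top'):
    im=get_image(c)
    for t in('cover','box'):
        for m in masks_of(t,c)[:2]: print(c,t,m['p'],np.round(m['rect'],1))
    P=np.array([proj(c,np.r_[e[:2],e[2]-.0596]+a*.087*ex+b*.061*ey+[0,0,z]) for a in(-1,1) for b in(-1,1) for z in(0,.082)]); print('cover exp',(P.min(0)+P.max(0))/2,P.max(0)-P.min(0))
E
```

```text
clock: 75.85
eef_pos: [0.5, 0.3165, 0.2477]
ee_rot: [179.9, 0.2, 3.1]
force: [-0.3, -0.1, -4.2]
width: 0.131
grasp_force: 112.5
q [ 21.546  17.735  76.607  -0.01   85.893 108.484] rot [179.916   0.22    3.063] dp units [ 0.066  0.017 -2.258] turn units [ 0.016 -0.036 -0.01 ]
expect mid [0.502  0.278  0.2077]
scene exp px [379.3231 188.5144] got [373.7, 229.8] 0.43
top exp px [206.8725 222.2129] got [285.8, 265.3] 0.51
 mask rect [219.6 224.1  18.1  46.1] 0.49 head/foot exp [202.5429 220.8642] [210.7495 223.4207]
(array([ 0.4069,  0.1705, -0.0396]), np.float64(0.3245381882489062))
scene cover 0.96 [397.5 185.5  61.2  82.4]
scene cover 0.58 [382.9 224.4  60.1  75. ]
scene box 0.83 [379.4 225.6  53.1  73. ]
cover exp [399.6829 185.5284] [65.4171 81.1253]
top cover 0.81 [192.9 222.1  47.9  58.5]
top box 0.41 [263.1 150.   20.7  33.8]
cover exp [193.3088 221.717 ] [46.5076 58.6497]
```

```bash
python3 -m crank '{"dp":[[0.05,0,-0.5],[0,0,-0.5],[0,0,-0.5],[0,0,-0.5],[0,0,-0.4],[0,0,-0.3],[0,0,0]],"turn":[[0,0,0],[0,0,0],[0,0,0],[0,0,0],[0,0,0],[0,0,0],[0,0,0]],"gripper":[0,0,0,0,0,0,0]}' 115 | sed -n 2,6p
(python3 -m crank '{"dp":[[0,0,-0.15],[0,0,0]],"turn":[[0,0,0],[0,0,0]],"gripper":[0,0]}' 115;python3 -m crank '{"dp":[[0,0,-0.1],[0,0,0]],"turn":[[0,0,0],[0,0,0]],"gripper":[0,0]}' 115;python3 -m crank '{"dp":[[0,0,-0.1],[0,0,0]],"turn":[[0,0,0],[0,0,0]],"gripper":[0,0]}' 115) | grep -E "pos|force:"
```

```text
eef_pos: [0.5013, 0.3158, 0.166]
ee_rot: [179.9, 0.3, 3.0]
force: [-0.1, -0.4, -3.2]
width: 0.127
grasp_force: 112.5
eef_pos: [0.5022, 0.3161, 0.1631]
force: [-0.2, 0.4, -3.4]
grasp_force: 112.6
eef_pos: [0.5022, 0.3161, 0.16]
force: [-0.7, 0.1, -3.8]
grasp_force: 112.6
eef_pos: [0.5019, 0.316, 0.1566]
force: [-0.4, -0.8, -4.3]
grasp_force: 112.6
```

```bash
(python3 -m crank '{"dp":[[0,0.03,-0.08],[0,0,0]],"turn":[[0,0,0],[0,0,0]],"gripper":[0,0]}' 115;python3 -m crank '{"dp":[[0,0,-0.08],[0,0,0]],"turn":[[0,0,0],[0,0,0]],"gripper":[0,0]}' 115;python3 -m crank '{"dp":[[0,0,-0.08],[0,0,0]],"turn":[[0,0,0],[0,0,0]],"gripper":[0,0]}' 115) | grep -E "pos|force:"
```

```text
eef_pos: [0.5019, 0.317, 0.1542]
force: [0.2, -0.4, -4.1]
grasp_force: 112.6
eef_pos: [0.5019, 0.3169, 0.1518]
force: [0.2, 0.1, -3.5]
grasp_force: 112.6
eef_pos: [0.5019, 0.3169, 0.1494]
force: [0.0, -0.1, -3.5]
grasp_force: 112.6
```

Past the lip top without contact. Continue to the seal and press.

```bash
for k in a; do python3 -m crank '{"dp":[[0,0,-0.08],[0,0,0]],"turn":[[0,0,0],[0,0,0]],"gripper":[0,0]}' 115;python3 -m crank '{"dp":[[0,0,-0.06],[0,0,0]],"turn":[[0,0,0],[0,0,0]],"gripper":[0,0]}' 115;python3 -m crank '{"dp":[[0,0,-0.06],[0,0,0]],"turn":[[0,0,0],[0,0,0]],"gripper":[0,0]}' 115;python3 -m crank '{"dp":[[0,0,-0.06],[0,0,0]],"turn":[[0,0,0],[0,0,0]],"gripper":[0,0]}' 115; done | grep -E "pos|force:|rot"
```

```text
eef_pos: [0.5019, 0.3169, 0.147]
ee_rot: [180.0, 0.2, 3.0]
force: [-0.1, -1.2, -4.4]
grasp_force: 112.6
eef_pos: [0.5023, 0.3169, 0.1461]
ee_rot: [180.0, 0.1, 3.0]
force: [-0.8, -1.0, 0.1]
grasp_force: 113.4
eef_pos: [0.5023, 0.317, 0.1447]
ee_rot: [180.0, 0.1, 3.0]
force: [-3.0, -1.7, 5.2]
grasp_force: 113.5
eef_pos: [0.5023, 0.317, 0.1429]
ee_rot: [180.0, 0.1, 3.0]
force: [-2.2, -2.5, 4.5]
grasp_force: 113.5
```

```bash
for k in a; do python3 -m crank '{"dp":[[0,0,-0.06],[0,0,0]],"turn":[[0,0,0],[0,0,0]],"gripper":[0,0]}' 115;python3 -m crank '{"dp":[[0,0,-0.05],[0,0,0]],"turn":[[0,0,0],[0,0,0]],"gripper":[0,0]}' 115; done | grep -E "pos|force:|rot"
```

```text
eef_pos: [0.5023, 0.317, 0.1414]
ee_rot: [180.0, 0.1, 3.0]
force: [-3.6, -2.3, 6.9]
grasp_force: 114.2
eef_pos: [0.5025, 0.317, 0.1414]
ee_rot: [180.0, 0.0, 3.0]
force: [-6.6, -3.5, 14.9]
grasp_force: 115.0
```

```bash
python3 -m crank '{"dp":[[0,0,-0.05],[0,0,0],[0,0,0]],"turn":[[0,0,0],[0,0,0],[0,0,0]],"gripper":[0,0,0]}' 115 | grep -E "pos|force:|rot"; python3 -m crank '{"dp":[[0,0,0.06],[0,0,0.04],[0,0,0],[0,0,0],[0,0,0],[0,0,0]],"turn":[[0,0,0],[0,0,0],[0,0,0],[0,0,0],[0,0,0],[0,0,0]],"gripper":[0,0,0.2,0.5,0.5,0.5]}' 60 | grep -E "pos|force:|width"
python3 -m crank '{"dp":[[0,0,0.5],[0,0,0.8],[0,0,1],[0,0,1],[0,0,1],[0,0,1],[-0.5,-0.5,0.5],[-0.5,-0.5,0],[-0.5,-0.5,0],[0,0,0]],"turn":[[0,0,0],[0,0,0],[0,0,0],[0,0,0],[0,0,0],[0,0,0],[0,0,0],[0,0,0],[0,0,0],[0,0,0]],"gripper":[0.5,0.5,0.5,0.5,0.5,0.5,0.5,0.5,0.5,0.5]}' 60 | grep -E "pos|force:"
python3 - <<'E'
from h import *
from upr import proj
th=np.radians(3);ex=np.array([np.cos(th),np.sin(th),0]);ey=np.array([-ex[1],ex[0],0])
s=state()
for c in('scene','top'):
    get_image(c)
    for m in masks_of('cover',c)[:2]: print(c,m['p'],np.round(m['rect'],1))
    for z0 in(.082,.087): P=np.array([proj(c,np.array([.5015,.317,z0])+a*.087*ex+b*.061*ey+[0,0,z]) for a in(-1,1) for b in(-1,1) for z in(0,.082)]); print('exp',(P.min(0)+P.max(0))/2,P.max(0)-P.min(0))
g=cv2.cvtColor(get_image('wrist'),cv2.COLOR_RGB2GRAY)
for t in('cover_bar',):
    for c in('scene','top'):
        print(t,c,[(r['p'],r['at']) for r in place_of(t,c)[:2]],proj(c,np.array([.5015,.317,.199])))
E
```

```text
eef_pos: [0.5026, 0.3171, 0.1413]
ee_rot: [-180.0, -0.0, 3.0]
force: [-8.7, -4.3, 21.6]
grasp_force: 116.0
eef_pos: [0.5022, 0.317, 0.1398]
force: [0.0, -0.1, 0.0]
width: 0.502
grasp_force: 0.0
eef_pos: [0.4559, 0.2709, 0.3148]
force: [0.2, 0.6, 0.0]
grasp_force: 0.0
expect mid [0.4579 0.2324 0.2748]
scene exp px [367.0749 155.268 ] got [281.4, 174.6] 0.56
top exp px [217.5153 234.9587] got [287.8, 268.4] 0.62
(array([0.3359, 0.0136, 0.0015]), np.float64(0.00030835214324596513))
scene 0.62 [388.5 209.   55.7  74.8]
exp [388.7653 209.4847] [58.0791 74.9353]
exp [389.266  208.4638] [58.3941 75.206 ]
top 0.58 [204.8 223.7  38.9  54.6]
exp [199.7576 223.5053] [42.5182 53.9041]
exp [199.454  223.4225] [42.6911 54.1091]
cover_bar scene [(0.63, [392.2, 191.3])] [394.1323 192.3922]
cover_bar top [(0.6, [197.9, 225.4])] [195.486  222.7315]
```

```bash
python3 -c "
from rig import *
print(state()['clock'],state()['force']); print(close_job())"
```

```text
82.1 [ 0.03198537 -0.62019543 -0.70035395]
the job is handed in; nothing more can be done
None
```

I stood the three spools found upright, one per pocket, set the cover on the box and pressed it down until it stopped at its home height. The job is handed in at 82 s; the final camera check matches the cover seated in place, but no result was returned.

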